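Grind a portion in the hand mill

TASK

Put the empty loaf tin on the counter under the spout of the hand mill and let go of it, so that the whole spout is over the tin's mouth. Then crank the mill clockwise (seen from above) at a steady, easy pace, about six seconds a turn, never racing and never running backwards, until the handle has gone twice over the heavy point above the tin, and leave it parked above the column at the back. The tin stays under the spout all the while; leave the cakes, the jar and the bowl where they are.

Things in the scene. Friction and masses are not known exactly. Their poses are not given: they have to be found in the camera images.
- mill: steel and aluminium hand mill, fixed; place and yaw vary. Origin: on the vertical crank axis at counter level; z up, +x to the square column at the back (inner face 51 mm from the axis), -x to the open front. Two foot legs lie along x at y = +-56 mm, 18 mm wide, 14 mm high, front ends at x = -70 mm, 94 mm free between them: the tin goes in there on the counter, from the front
- spout (a point): centre of the mill's spout mouth (26 mm in diameter, facing down), on the crank axis, 80 mm above the counter. Above it is the round head, radius 45 mm, from 102 to 213 mm high; a filling chute with a black cap leans from it to the mill's +y, out to 95 mm
- crank (a joint): crank angle in rad, growing clockwise seen from above, no stops: 0 = handle above the column (mill's +x), pi = above the open front, 2 pi = column again. Starts between -1 and 1. Needs about 6 N at the handle, rising to 10 N at about 2.4 rad of each turn; the heavy point ends at pi, then it goes lightly (about 2 N at 4 rad). Stays where it is left, with little swing of its own
- handle (a point): mid-height of the crank's upright round black handle, on its axis, 262 mm above the counter, 95 mm from the crank axis. The handle is 32 to 35 mm in diameter, from 237 to 289 mm above the counter, and spins freely on its pin; it can be pushed round from behind or held. Below it the flat crank arm, 20 mm wide, top at 233 mm, reaches 107 mm from the axis
- tin: empty dark steel loaf tin, loose, rectangular, open at the top, 170 mm long (its x) by 66 mm wide (its y) by 55 mm high, walls 3 mm, 0.17 to 0.34 kg. Origin: centre of its underside; z up. It starts on the counter in front of the mill
- cake_red: round dark red cake on a square black board, 105 by 105 by 50 mm, loose; origin at the centre of the underside, as for the things below
- cake_white: round white cake on a square black board, 105 by 105 by 47 mm, loose
- eclair: green-iced eclair on a gold card, 150 (x) by 60 by 42 mm, loose
- slice: layered cake slice on a gold card, 140 (x) by 60 by 49 mm, loose
- jar: closed amber jar, 90 mm in diameter, 120 mm high, loose
- bowl: steel bowl, 150 mm across the rim, 60 mm high, loose
There are look-alikes about, which are no part of the job. There is more than one size of the tin; the one meant has the size given above.

How it is judged:
By the outcome, as a careful person would: the job done as asked, in the order asked, and still so for the second after the job is handed in, with the robot touching nothing.
It also fails if it takes over 67 s, if anything falls off the work surface, if the arm or the gripper's body presses on something with over 40 N, if the wrist force passes 120 N, or if a joint passes its speed limit or range.

ROBOT

A 7-joint arm with a two-finger parallel gripper is mounted at the origin on the work surface. World frame = base frame: x ahead of the robot, y to its left, z up, the work surface at z = 0. Lengths are in mm, angles in rad, forces in N, time in s.
With the tool pointing down it reaches from about 375 to 925 mm from the base axis. Payload 3.1 kg.
Tool frame: the origin (TCP) lies at the very end of the fingers, on their centre line; the grasp point (between the pads) lies 19 mm behind it; x points along the fingers, y is the direction in which the jaws open and shut, and the axes are right-handed (so a half turn about x gives the same grasp; the last joint's range is limited). The gripper opens to 85 mm and grips with 20 to 120 N. Pads are 22 mm wide; open, the fingers measure 114 mm over their backs; the gripper's body (76 mm by 85 mm) begins 54 mm behind the grasp point. The pads swing forward as they close: fully open they stand 13 mm farther back than shut.
Start: joints at [1.177, 0.383, 0.044, 1.598, -0.018, 1.161, -0.05], TCP at [189.498, -621.766, 231.269] pointing down, gripper open.
Joint ranges: [-2.61, 2.61], [-0.41, 2.15], [-1.48, 1.57], [0, 2.5], [-1.57, 4.71], [0.05, 1.97], [-2.85, 2.85]. Speed limits (rad/s): [2.79, 2.79, 3.14, 3.14, 3.14, 3.14, 3.14].

INTERFACE

Orientations are given as a rotation vector (axis times angle).
In Python, from workcell import * gives the robot as it stands.
- The arm moves only by the tool arm_command, never from a script. Its argument "rows" is one flat list of numbers, 4 for each row, row after row: the shift along the tool's x, y, z in m, then the turn about the tool's x in degrees. In form: [tx, ty, tz, roll, tx, ty, tz, roll, ...]. A call has 1 to 20 rows; each row shifts and turns the pose as measured when the row begins, along the tool's axes as they then stand; what a row does not reach is not made up. A row lasts 1/10 s, in which the tool goes at most 50 mm and 8.59 degrees, less where a joint would pass 70% of its speed; a pose out of reach is approached as far as the arm can. A call is refused whole if a number of a shift passes 0.05 or a number of a turn 8.59, either way. A call with a gripper value outside its range is refused whole. "fingers" is the closure, from -1 (fully open) to 1 (shut), set as the call begins (left out, the last holds). The fingers move at their own pace and stop on an object; "grip_force" is the grip in N (left out, the last holds). Time passes only in rows, so rows that do not move let the fingers close. It gives the time, the measured TCP pose, the force and the opening at its end, in the units of the state.
- sense(): the state, without advancing time (a new reading comes with each control period).
- snapshot(name): name is "scene" or "top" or "wrist"; returns the picture (400x640x3 uint8, red, green, blue); there is no depth.
- camera_info(name): a dict with "intrinsics" (3x3 intrinsics, pixels), "D" ([k1, k2, p1, p2, k3] as OpenCV has them; the pictures are not rectified), "camera_from_world" (4x4, takes a point from world to camera coordinates); the wrist camera has in their place "mount" (4x4, takes a point from camera to tool coordinates, whose origin is the TCP and whose axes are the tool frame's). Camera axes: x right, y up, looking along -z (the intrinsics and any distortion apply to the point x, -y, -z); pixel columns grow to the right and rows downward; lengths in mm; the calibration is good to about 2 mm. A picture is of the moment at which its call begins: read the wrist's pose just before it. camera_info takes no time and is no camera call.
- finish_job(): hands the job in, once; it reports no verdict.
The state is a dict: "time_s": time; "joint_positions": joint angles; "joint_velocities": joint speeds; "joint_efforts": joint torques, N m; "tcp_pos": TCP position; "tcp_rot": TCP orientation; "contact_force": force on the tool from outside, world axes, zero at the start; "moment": the same for the moment, N m; "grip_width": opening from 0.0 (shut) to 1.0 (fully open).
Only numpy, scipy, OpenCV 4.12 (cv2) and the standard library are available. Lean on these libraries where they do the work, as an engineer would, in place of code of your own. Each camera call takes 0.05 s, during which the arm holds its last target.

## Working session

There is one attempt and no reset: what is moved stays moved. The work goes in short steps, Python scripts to look and compute and a tool call to move; the robot and the scene stay as the last step left them, time stands still between calls to the robot, and variables do not carry over. Pictures are saved under pics/ and viewed, and the job is handed in when it is done.

Besides the shell and the picture viewer there is one more tool, called as name(argument=value, ...), one argument or row to a line, values as JSON. arm_command: Moves the arm, as the interface text tells. Its arguments: {"type":"object","properties":{"rows":{"type":"array"},"fingers":{"type":"number"},"grip_force":{"type":"number"}},"required":["rows"]}

```bash
ls; mkdir -p pics
python3 - <<'E'
from workcell import *
import cv2
s=sense();print(s)
for n in ("scene","top","wrist"):
    im=snapshot(n);cv2.imwrite(f"pics/{n}0.png",im[:,:,::-1])
    print(n,camera_info(n))
E
```

```text
pics
{'time_s': 0.0, 'joint_positions': array([ 1.17722916,  0.38380677,  0.04381666,  1.59961807, -0.01787881,
        1.16119348, -0.04988552]), 'joint_velocities': array([-0.00265471, -0.00060064, -0.00238938,  0.00111495, -0.0003237 ,
       -0.00062368,  0.00077479]), 'joint_efforts': array([ 7.16840731e-06, -4.33468580e+01,  1.02448303e+00, -2.49513906e+01,
        1.06467467e-02,  1.13366733e-02, -2.80646930e-06]), 'tcp_pos': array([ 189.175319  , -620.85762082,  229.88470452]), 'tcp_rot': array([ 2.06287752,  0.31020649, -2.06400205]), 'contact_force': array([0.57087387, 0.38986028, 0.50656364]), 'moment': array([ 0.01266416, -0.00168101, -0.00902136]), 'grip_width': 1.002809332549806}
scene {'intrinsics': array([[488.83189921,   0.        , 323.29833074],
       [  0.        , 488.83189921, 199.39865981],
       [  0.        ,   0.        ,   1.        ]]), 'D': array([-0.02758162,  0.        ,  0.        ,  0.        ,  0.        ]), 'camera_from_world': array([[-4.62404187e-01,  8.86668690e-01, -1.00089479e-03,
         2.31662475e+02],
       [-6.88080819e-01, -3.58126759
[... 737 characters left out ...]
523902e+03],
       [ 0.00000000e+00,  0.00000000e+00,  0.00000000e+00,
         1.00000000e+00]])}
wrist {'intrinsics': array([[342.15815735,   0.        , 320.37071039],
       [  0.        , 342.15815735, 196.5156988 ],
       [  0.        ,   0.        ,   1.        ]]), 'D': array([0.00460772, 0.        , 0.        , 0.        , 0.        ]), 'mount': array([[-3.14234690e-04,  2.70440909e-01, -9.62736525e-01,
        -1.42314920e+02],
       [ 9.99999856e-01, -3.33335818e-04, -4.20034221e-04,
         6.74042251e-01],
       [-4.34509004e-04, -9.62736518e-01, -2.70440766e-01,
        -6.87246947e+01],
       [ 0.00000000e+00,  0.00000000e+00,  0.00000000e+00,
         1.00000000e+00]])}
```

View pics/scene0.png

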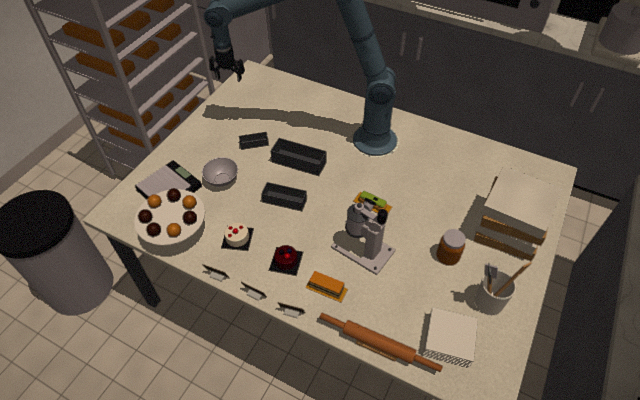

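View pics/top0.png

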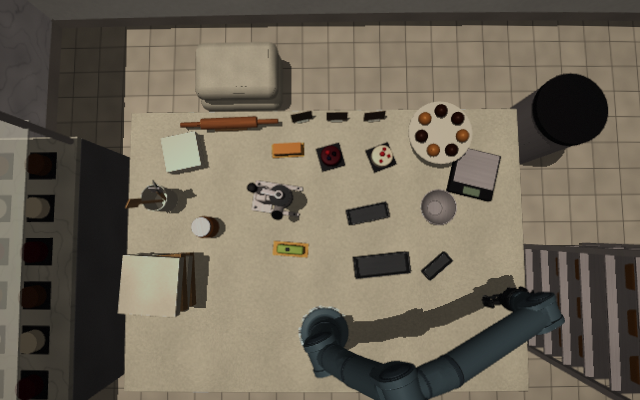

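View pics/wrist0.png

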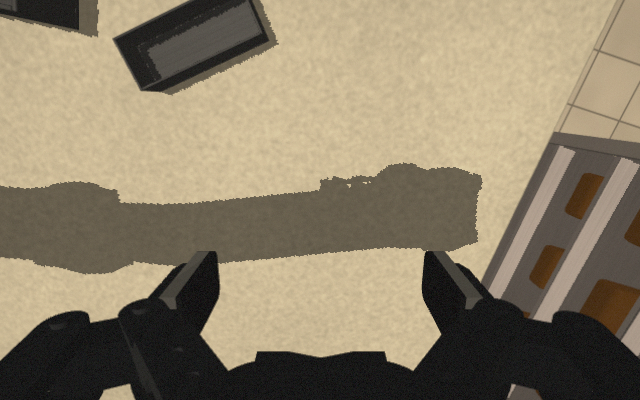

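```bash
cat > h.py <<'E'
import numpy as np,cv2
from scipy.spatial.transform import Rotation as R
from workcell import *
F=np.diag([1,-1,-1.])
def cam(n,s=None):
    c=camera_info(n)
    if n=="wrist":
        T=np.eye(4);T[:3,:3]=R.from_rotvec(s["tcp_rot"]).as_matrix();T[:3,3]=s["tcp_pos"]
        M=np.linalg.inv(T@c["mount"])
    else: M=c["camera_from_world"]
    return c["intrinsics"],c["D"],M
def back(n,uv,z,s=None):
    K,D,M=cam(n,s);uv=np.array(uv,float).reshape(-1,1,2)
    p=cv2.undistortPoints(uv,K,D)[:,0];d=np.c_[p,np.ones(len(p))]@F
    W=np.linalg.inv(M);o=W[:3,3];d=d@W[:3,:3].T
    return o+d*((z-o[2])/d[:,2])[:,None]
def proj(n,P,s=None):
    K,D,M=cam(n,s);P=np.array(P,float).reshape(-1,3)
    q=(P@M[:3,:3].T+M[:3,3])@F
    return cv2.projectPoints(q.reshape(-1,1,3),np.zeros(3),np.zeros(3),K,D)[0][:,0]
def save(n,im): cv2.imwrite("pics/"+n,im[:,:,::-1])
E
python3 - <<'E'
from h import *
t=cv2.imread("pics/top0.png")
a=cv2.resize(t[180:290,230:460],None,fx=3.4,fy=3.4,interpolation=cv2.INTER_CUBIC);cv2.imwrite("pics/c1.png",a)
a=cv2.resize(t[170:230,230:330],None,fx=8,fy=8,interpolation=cv2.INTER_CUBIC);cv2.imwrite("pics/c2.png",a)
t=cv2.imread("pics/scene0.png")
a=cv2.resize(t[180:280,320:420],None,fx=6,fy=6,interpolation=cv2.INTER_CUBIC);cv2.imwrite("pics/c3.png",a)
a=cv2.resize(t[125:225,230:340],None,fx=6,fy=6,interpolation=cv2.INTER_CUBIC);cv2.imwrite("pics/c4.png",a)
E
```

```text
(no output)
```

View pics/c1.png

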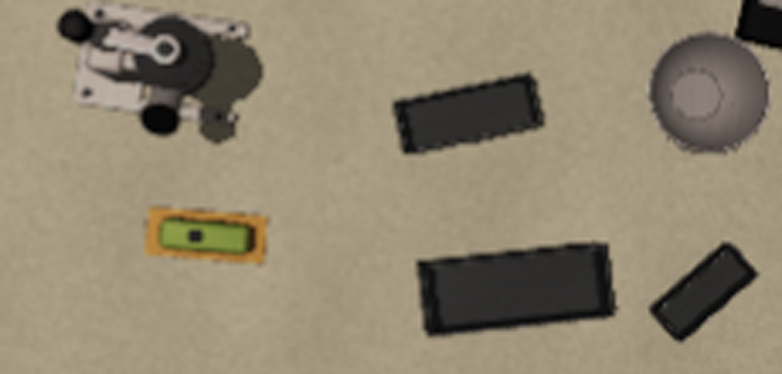

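View pics/c2.png

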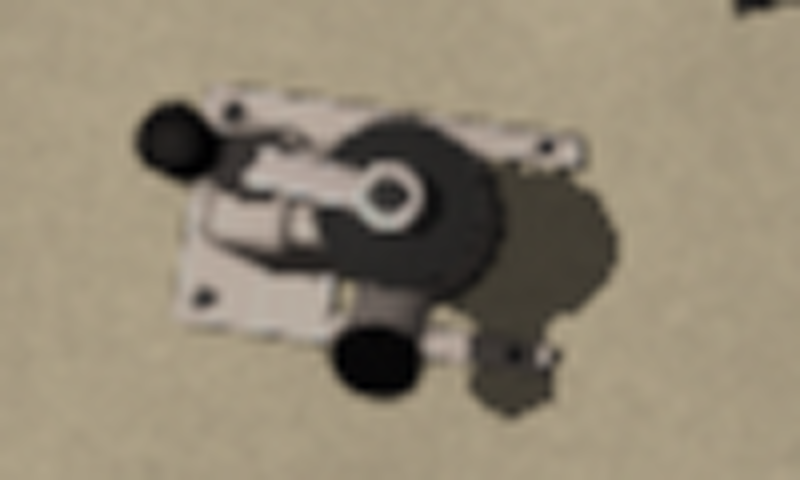

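View pics/c3.png

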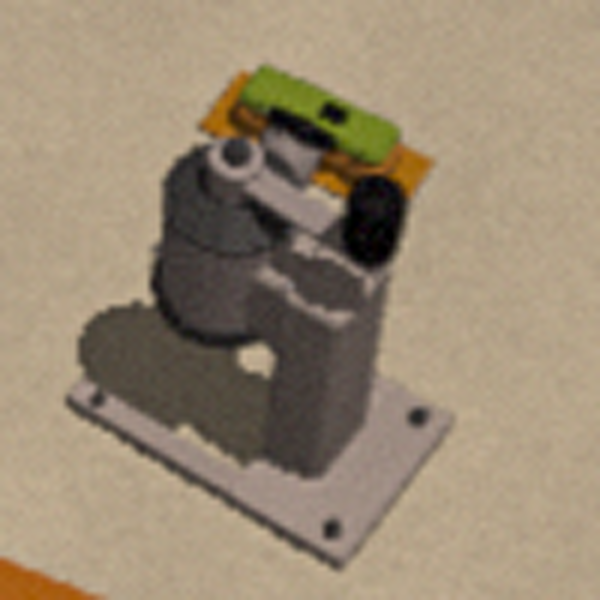

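View pics/c4.png

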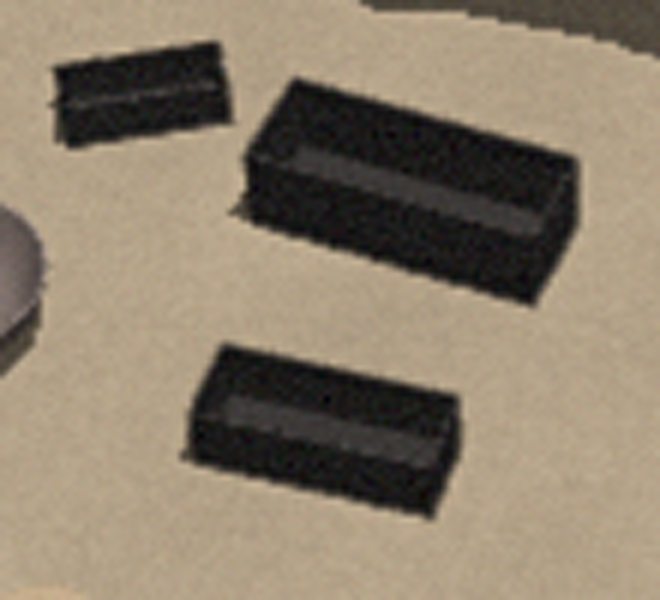

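Run:
```python
from h import *
def c1(p): return np.array(p)/3.4+[230,180]
def c2(p): return np.array(p)/8+[230,170]
def c3(p): return np.array(p)/6+[320,180]
def c4(p): return np.array(p)/6+[230,125]
def rect(P,z): 
    P=np.array(P)[:,:2]; e=[np.linalg.norm(P[i]-P[(i+1)%4]) for i in range(4)]
    d=(P[1]-P[0])+(P[2]-P[3]); print(P.mean(0).round(1),np.round(e),np.arctan2(d[1],d[0]).round(3))
print("tins, top");
for q in ([(395,104),(530,74),(543,122),(404,152)],[(418,262),(605,243),(613,315),(430,333)],[(652,310),(732,243),(757,272),(680,340)]):
    rect(back("top",c1(q),55),55)
print("tins, scene")
for q in ([(222,345),(460,398),(433,470),(193,412)],[(295,80),(578,158),(537,255),(247,160)]): rect(back("scene",c4(q),55),55)
print("legs",back("top",c2([(585,140),(580,165),(557,345),(555,368)]),14).round(1))
print("rear",back("top",c2([(215,88),(183,320)]),14).round(1))
print("rear scene",back("scene",c3([(452,415),(340,558),(70,398)]),14).round(1))
print("hub",back("top",c2([(390,193)]),240).round(1),back("scene",c3([(238,155)]),240).round(1))
print("head",back("top",c2([(405,207)]),213).round(1))
print("handle",back("top",c2([(177,140)]),289).round(1),back("scene",c3([(380,195)]),289).round(1))
```

```text
tins, top
[ 494.1 -184. ] [168.  60. 173.  59.] -1.364
[ 282.5 -238.7] [227.  86. 221.  86.] -1.48
[ 277.  -465.6] [126.  45. 124.  49.] -0.883
tins, scene
[ 494.2 -178.1] [168.  63. 168.  61.] 1.761
[ 270.6 -238.2] [221.  98. 227.  87.] 1.656
legs [[608.3  84.3  14. ]
 [594.9  87.   14. ]
 [499.   99.7  14. ]
 [486.8 100.8  14. ]]
rear [[638.2 282.3  14. ]
 [514.  298.8  14. ]]
rear scene [[512.2 309.1  14. ]
 [638.2 288.4  14. ]
 [610.6  92.5  14. ]]
hub [[558.2 162.6 240. ]] [[554.8 168.1 240. ]]
head [[554.2 158.7 213. ]]
handle [[577.9 252.4 289. ]] [[580.9 261.7 289. ]]
```

Run:
```python
from h import *
s=sense();print(s["time_s"],s["tcp_pos"].round(1));m=R.from_rotvec(s["tcp_rot"]).as_matrix();print(m.round(3))
# wrist view: tool z etc
ax=lambda a:(np.cos(a),np.sin(a))
print("tool z yaw",np.arctan2(m[1,2],m[0,2]),"tool y yaw",np.arctan2(m[1,1],m[0,1]))
```

```text
0.15 [ 189.3 -621.1  230.2]
[[-0.001  0.292 -0.957]
 [ 0.002 -0.957 -0.292]
 [-1.    -0.002  0.   ]]
tool z yaw -2.8457138814811596 tool y yaw -1.2749178013388165
```

arm_command(
  rows=[0.005, -0.018, -0.029, 0, 0.005, -0.018, -0.029, 0, 0.005, -0.018, -0.029, 0, 0.005, -0.018, -0.029, 0, 0.005, -0.018, -0.029, 0, 0.005, -0.018, -0.029, 0, 0.005, -0.018, -0.029, 0, 0.005, -0.018, -0.029, 0, 0.005, -0.018, -0.029, 0, 0.005, -0.018, -0.029, 0, 0.005, -0.018, -0.029, 0, 0.005, -0.018, -0.029, 0, 0.005, -0.018, -0.029, 0, 0.005, -0.018, -0.029, 0],
  fingers=-1,
  grip_force=60,
)

```text
time_s: 1.55
tcp_pos: [507.5, -255.1, 151.8]
tcp_rot: [2.064, 0.294, -2.083]
contact_force: [0.1, -0.0, -1.4]
grip_width: 0.998
```

Run:
```python
from h import *
s=sense();print(s["time_s"],s["tcp_pos"].round(1),s["joint_positions"].round(2),s["joint_velocities"].round(2))
im=snapshot("wrist");save("w1.png",im);np.save("w1.npy",np.r_[s["tcp_pos"],s["tcp_rot"]])
```

```text
1.55 [ 507.5 -255.1  151.8] [ 0.57  0.33 -0.2   1.85  0.08  0.97 -0.97] [-0.48  0.23 -0.15 -0.16  0.1  -0.05 -0.67]
```

View pics/w1.png

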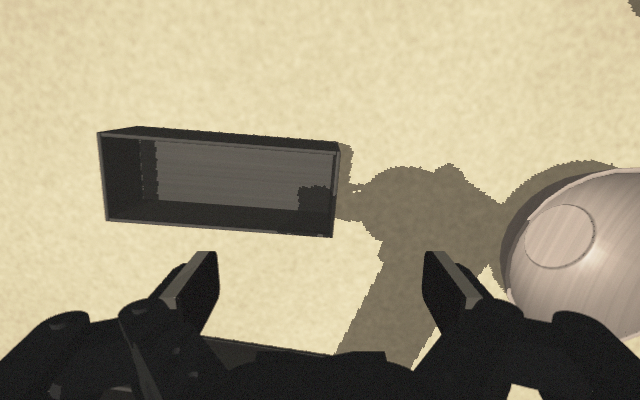

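The wrist view shows the middle-sized tin with rim corners near (98,133), (338,153), (332,236) and (106,219). The bowl is on the right. Measuring confirms which tin this is.

Run:
```python
from h import *
v=np.load("w1.npy");s=dict(tcp_pos=v[:3],tcp_rot=v[3:])
P=back("wrist",[(98,133),(339,152),(332,237),(106,220)],55,s)[:,:2]
print(P.round(1),[np.linalg.norm(P[i]-P[(i+1)%4]).round(1) for i in range(4)],P.mean(0))
d=P[0]-P[1]+P[3]-P[2];print(np.arctan2(d[1],d[0]))
w=(P[1]+P[2])/2;print("front wall mid",w)
m=R.from_rotvec(v[3:]).as_matrix();print("tool z yaw",np.arctan2(m[1,2],m[0,2]), m.round(3))
t=np.r_[w,25]-v[:3];print("delta in tool",(m.T@t).round(1))
```

```text
[[ 509.7  -95.4]
 [ 543.  -258.8]
 [ 480.2 -272.4]
 [ 446.9 -107.5]] [np.float64(166.8), np.float64(64.2), np.float64(168.1), np.float64(64.0)] [ 494.96959289 -183.5487891 ]
1.7709042747852584
front wall mid [ 511.61202958 -265.60301443]
tool z yaw -2.8631748951108476 [[-0.01   0.275 -0.961]
 [ 0.002 -0.961 -0.275]
 [-1.    -0.004  0.009]]
delta in tool [126.7  11.8  -2.2]
```

arm_command(
  rows=[0.004, 0.005, -0.001, 2.3, 0.008, 0.005, -0.001, 2.2, 0.018, 0.002, 0, 0, 0.02, 0, 0, 0, 0.02, 0, 0, 0, 0.02, 0, 0, 0, 0.02, 0, 0, 0, 0.014, 0, 0, 0, 0.006, 0, 0, 0, 0, 0, 0, 0],
)

```text
time_s: 2.6
tcp_pos: [518.6, -252.4, 14.7]
tcp_rot: [2.105, 0.241, -2.118]
contact_force: [-0.3, 0.1, 0.0]
grip_width: 0.996
```

Run:
```python
from h import *
s=sense();m=R.from_rotvec(s["tcp_rot"]).as_matrix();print(s["time_s"],s["tcp_pos"].round(1),m.round(3))
t=np.array([511.6,-265.4,20])-s["tcp_pos"];print((m.T@t).round(1))
im=snapshot("wrist");save("w2.png",im)
```

```text
2.6 [ 518.6 -252.4   14.7] [[-0.007  0.215 -0.977]
 [ 0.01  -0.977 -0.215]
 [-1.    -0.011  0.005]]
[-5.4 11.1  9.6]
```

View pics/w2.png

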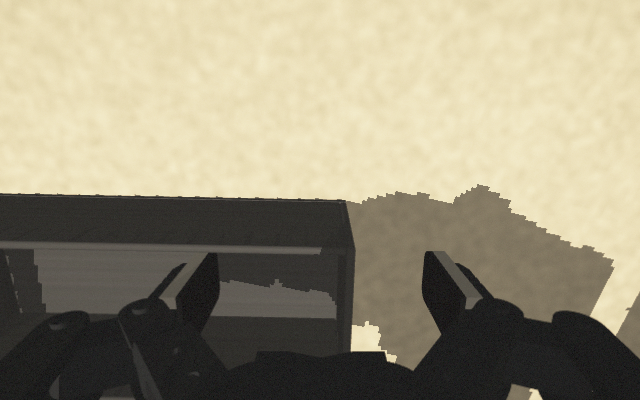

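The left finger is inside the tin and the right one is outside, with the front wall near column 345. I'll centre on the wall and close.

arm_command(
  rows=[-0.003, 0.006, 0.005, 0.5, -0.001, 0.005, 0.004, 0.4, 0, 0, 0, 0],
)

```text
time_s: 2.95
tcp_pos: [514.0, -267.7, 22.2]
tcp_rot: [2.118, 0.219, -2.121]
contact_force: [-0.5, -0.1, 1.2]
grip_width: 0.998
```

arm_command(
  rows=[0, 0, 0, 0, 0, 0, 0, 0, 0, 0, 0, 0, 0, 0, 0, 0, 0, 0, 0, 0, 0, 0, 0, 0, 0, 0, 0, 0, 0, 0, 0, 0],
  fingers=1,
  grip_force=60,
)

```text
time_s: 3.75
tcp_pos: [515.3, -268.2, 23.9]
tcp_rot: [2.12, 0.218, -2.117]
contact_force: [0.0, 0.0, 1.3]
grip_width: 0.023
```

Run:
```python
from h import *
s=sense();m=R.from_rotvec(s["tcp_rot"]).as_matrix();print(s["time_s"],s["tcp_pos"].round(1),m.round(3),s["contact_force"],s["grip_width"])
im=snapshot("wrist");save("w3.png",im)
im=snapshot("top");save("t3.png",im)
```

```text
3.75 [ 515.3 -268.2   23.9] [[ 0.001  0.199 -0.98 ]
 [ 0.005 -0.98  -0.199]
 [-1.    -0.005 -0.002]] [0.00355762 0.04789056 1.34326645] 0.022592602358463824
```

View pics/w3.png

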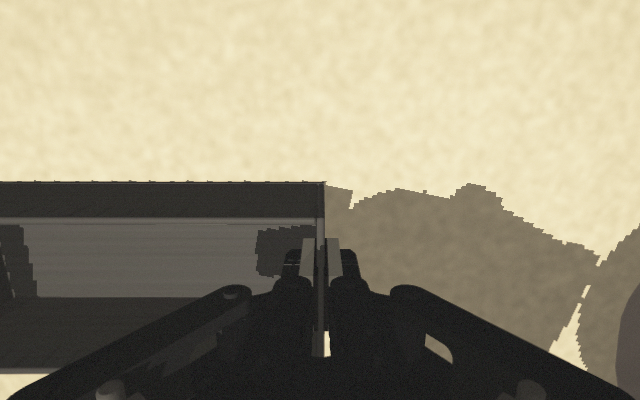

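arm_command(
  rows=[-0.004, 0, 0, 0, -0.002, -0.008, 0, 2, 0, -0.016, 0, 3.5, 0, -0.02, -0.001, 3.5, 0, -0.02, -0.001, 3.5, 0, -0.02, -0.001, 3.5, 0, -0.02, -0.001, 2.5, 0, -0.02, -0.001, 1, 0, -0.016, 0, 0, 0, -0.008, 0, 0, 0, -0.002, 0, 0, 0, 0, 0, 0],
)

```text
time_s: 5.05
tcp_pos: [516.2, -116.5, 27.3]
tcp_rot: [-2.127, 0.165, 2.147]
contact_force: [0.2, -0.2, -2.3]
grip_width: 0.02
```

Run:
```python
from h import *
s=sense();m=R.from_rotvec(s["tcp_rot"]).as_matrix();print(s["time_s"],s["tcp_pos"].round(1),m.round(3),s["contact_force"],s["grip_width"],s["joint_positions"].round(2))
np.save("w4.npy",np.r_[s["tcp_pos"],s["tcp_rot"]])
im=snapshot("wrist");save("w4.png",im)
im=snapshot("top");save("t4.png",im)
im=im[150:270,230:400];cv2.imwrite("pics/t4c.png",cv2.resize(im[:,:,::-1],None,fx=4.7,fy=4.7,interpolation=cv2.INTER_CUBIC))
im=snapshot("scene");save("s4.png",im)
cv2.imwrite("pics/s4c.png",cv2.resize(im[150:280,270:420,::-1],None,fx=4.6,fy=4.6,interpolation=cv2.INTER_CUBIC))
```

```text
5.05 [ 516.2 -116.5   27.3] [[-0.009 -0.158 -0.987]
 [ 0.005 -0.987  0.158]
 [-1.    -0.003  0.01 ]] [ 0.20683143 -0.22131944 -2.33391615] 0.02040933828725817 [ 0.25  0.45 -0.12  2.01  0.08  0.7  -1.65]
```

View pics/w4.png

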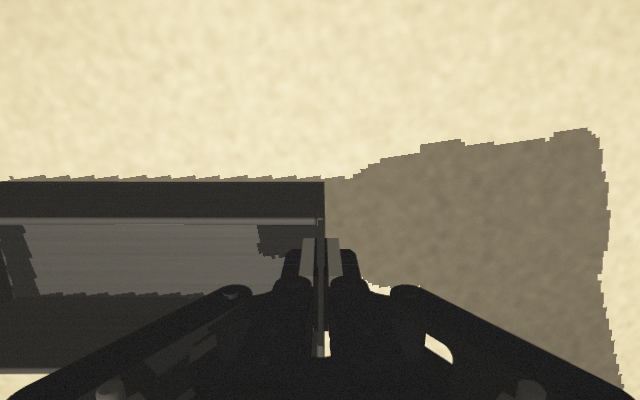

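View pics/t4c.png

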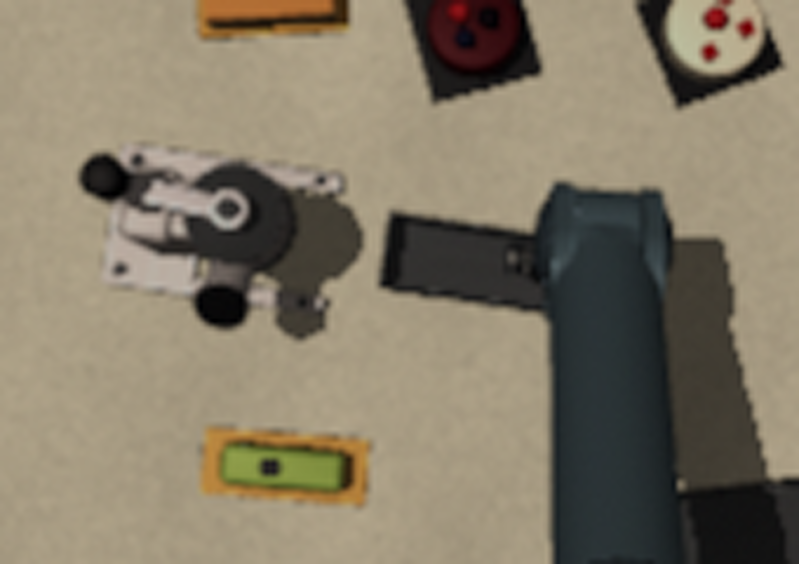

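View pics/s4c.png

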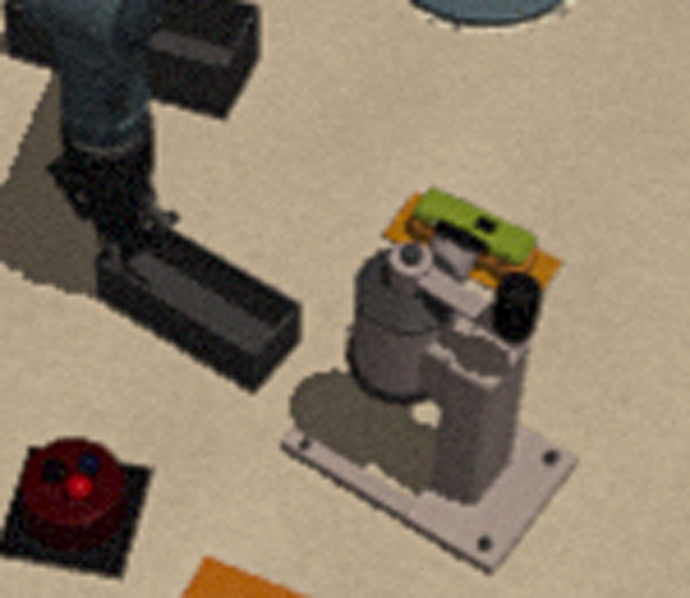

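Run:
```python
from h import *
c=lambda p:np.array(p)/4.7+[230,150]
v=np.load("w4.npy");s=dict(tcp_pos=v[:3],tcp_rot=v[3:])
P=back("top",c([(390,213),(381,286)]),59);print(P.round(1),P.mean(0))
L=back("top",c([(345,182),(328,304)]),14);print(L.round(1),L.mean(0))
W=back("wrist",[(325,182),(0,182),(0,372)],59,s);print(W.round(1))
ax=np.array([557,162.]);a=1.43;X=np.array([np.cos(a),np.sin(a)]);Y=np.array([-X[1],X[0]])
f=lambda p:((p-ax)@X,(p-ax)@Y)
print("rear mid in mill",f(P.mean(0)[:2]),"tcp in mill",f(v[:2]))
for w in W: print(f(w[:2]))
for l in list(L)+list(P): print("leg/rear",f(l[:2]))
```

```text
[[570.   41.3  59. ]
 [505.7  49.6  59. ]] [537.86860963  45.45410887  59.        ]
[[603.   83.1  14. ]
 [492.4  99.   14. ]] [547.70110939  91.07572843  14.        ]
[[ 558.7 -125.6   59. ]
 [ 575.5  -19.6   59. ]
 [ 502.8   12.2   59. ]]
rear mid in mill (np.float64(-118.0773570341848), np.float64(2.5870047964726544)) tcp in mill (np.float64(-281.46972207263167), np.float64(1.3038568845372132))
(np.float64(-284.467635445545), np.float64(-42.03642073692224))
(np.float64(-177.16975820448428), np.float64(-43.78545531490374))
(np.float64(-155.8999075032241), np.float64(32.607774681799576))
leg/rear (np.float64(-71.63670428113738), np.float64(-56.62072313245671))
leg/rear (np.float64(-71.41804166088895), np.float64(55.128637279068215))
leg/rear (np.float64(-117.69547530860031), np.float64(-29.853106424129567))
leg/rear (np.float64(-118.45923875976928), np.float64(35.02711601707488))
```

arm_command(
  rows=[0, -0.006, -0.001, -0.5, 0, -0.01, -0.001, -0.5, 0, -0.013, -0.001, 0, 0, -0.014, 0, 0, 0, -0.014, 0, 0, 0, -0.014, 0, 0, 0, -0.014, 0, 0, 0, -0.014, 0, 0, 0, -0.014, 0, 0, 0, -0.01, 0, 0, 0, -0.006, 0, 0, 0, -0.002, 0, 0, 0, 0, 0, 0],
)

```text
time_s: 6.5
tcp_pos: [539.8, 24.7, 27.7]
tcp_rot: [-2.137, 0.145, 2.157]
contact_force: [-0.0, -0.1, -3.2]
grip_width: 0.028
```

```bash
cat > look.py <<'E'
import sys
from h import *
s=sense();m=R.from_rotvec(s["tcp_rot"]).as_matrix();print(s["time_s"],s["tcp_pos"].round(1),m.round(3),s["contact_force"].round(1),s["grip_width"],s["joint_positions"].round(2))
ax=np.array([557,162.]);a=1.43;X=np.array([np.cos(a),np.sin(a)]);Y=np.array([-X[1],X[0]])
p=s["tcp_pos"][:2]-ax;print("mill",p@X,p@Y,"yaw z",np.arctan2(m[1,2],m[0,2]))
n=sys.argv[1]
b=snapshot("top");c=snapshot("scene")
A=cv2.resize(b[150:240,230:340,::-1],None,fx=5,fy=5,interpolation=cv2.INTER_CUBIC)
B=cv2.resize(c[160:280,310:420,::-1],None,fx=5,fy=5,interpolation=cv2.INTER_CUBIC)
cv2.imwrite(f"pics/t{n}.png",A);cv2.imwrite(f"pics/s{n}.png",B)
if len(sys.argv)>2: save(f"w{n}.png",snapshot("wrist"))
E
python3 look.py 5 w
```

```text
6.5 [539.8  24.7  27.7] [[-0.009 -0.139 -0.99 ]
 [ 0.005 -0.99   0.139]
 [-1.    -0.004  0.01 ]] [-0.  -0.1 -3.2] 0.028289902965509595 [ 0.02  0.47 -0.16  1.98  0.1   0.71 -1.91]
mill -138.32433745038003 -2.1976391417360555 yaw z 3.002050892522451
```

View pics/s5.png

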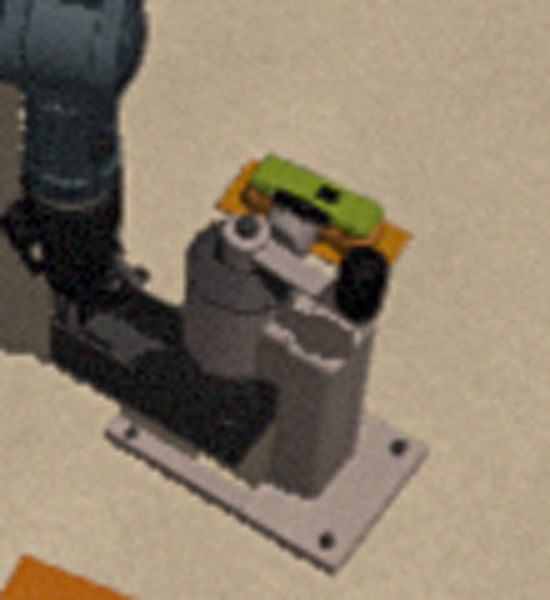

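View pics/w5.png

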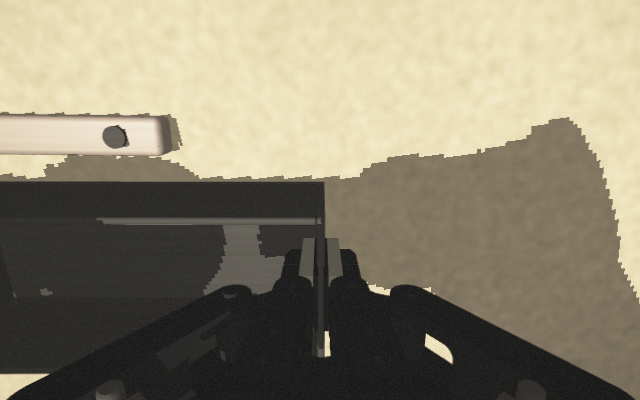

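View pics/t5.png

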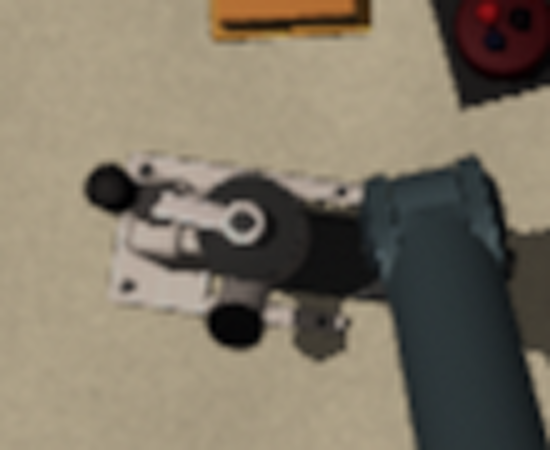

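Run:
```python
from h import *
s=dict(tcp_pos=np.array([539.8,24.7,27.7]),tcp_rot=sense()["tcp_rot"])
ax=np.array([557,162.]);a=1.43;X=np.array([np.cos(a),np.sin(a)]);Y=np.array([-X[1],X[0]])
f=lambda p:np.round(((p-ax)@X,(p-ax)@Y),1)
for w in back("wrist",[(170,116),(166,155),(0,154)],14,s): print("leg",f(w[:2]))
for w in back("wrist",[(323,182),(0,182),(0,373)],59,s): print("tin",f(w[:2]))
```

```text
leg [-72.4 -64.4]
leg [-68.4 -47.1]
leg [  7.2 -47.4]
tin [-140.   -45.5]
tin [-32.9 -45.4]
tin [-12.7  32.2]
```

Run:
```python
from h import *
s=dict(tcp_pos=np.array([539.8,24.7,27.7]),tcp_rot=sense()["tcp_rot"])
ax=np.array([557,162.]);a=1.43;X=np.array([np.cos(a),np.sin(a)]);Y=np.array([-X[1],X[0]])
f=lambda p:np.round(((p-ax)@X,(p-ax)@Y),1)
for z in(0,4):
  for w in back("wrist",[(323,182),(0,182)],z,s): print("tin bottom",z,f(w[:2]))
for z in(55,59):
  for w in back("wrist",[(325,217),(0,218),(0,373)],z,s): print("rim",z,f(w[:2]))
```

```text
tin bottom 0 [-140.2  -31. ]
tin bottom 0 [ 24.1 -30.8]
tin bottom 4 [-140.2  -32. ]
tin bottom 4 [ 20.3 -31.8]
rim 55 [-140.7  -31.8]
rim 55 [-25.6 -31.3]
rim 55 [-8.1 36. ]
rim 59 [-140.7  -33.2]
rim 59 [-29.6 -32.7]
rim 59 [-12.7  32.2]
```

arm_command(
  rows=[0.001, -0.003, 0, 0, 0.002, -0.003, 0, 0, 0.001, 0, 0, 0, 0, 0, 0, 0],
)

```text
time_s: 7.05
tcp_pos: [540.9, 27.9, 24.3]
tcp_rot: [-2.134, 0.152, 2.155]
contact_force: [0.2, -0.9, -1.5]
grip_width: 0.024
```

arm_command(
  rows=[0, 0, 0, 0, 0, 0, 0, 0, 0, 0, 0, 0, 0, 0, 0, 0, 0, 0, 0, 0, -0.005, 0, 0, 0, -0.02, 0, 0, 0, -0.03, 0, 0, 0, -0.03, 0, 0, 0],
  fingers=-1,
)

```text
time_s: 7.95
tcp_pos: [538.6, 27.3, 108.4]
tcp_rot: [-2.125, 0.153, 2.163]
contact_force: [1.2, 0.3, 0.0]
grip_width: 0.998
```

```bash
python3 look.py 6 w
```

```text
7.95 [538.6  27.3 108.4] [[-0.017 -0.145 -0.989]
 [ 0.004 -0.989  0.145]
 [-1.    -0.002  0.018]] [1.2 0.3 0. ] 0.9979977337790867 [ 0.03  0.34 -0.18  1.95  0.07  0.88 -1.9 ]
mill -135.97106605394865 -0.7290439403489632 yaw z 2.9957509360349537
```

View pics/w6.png

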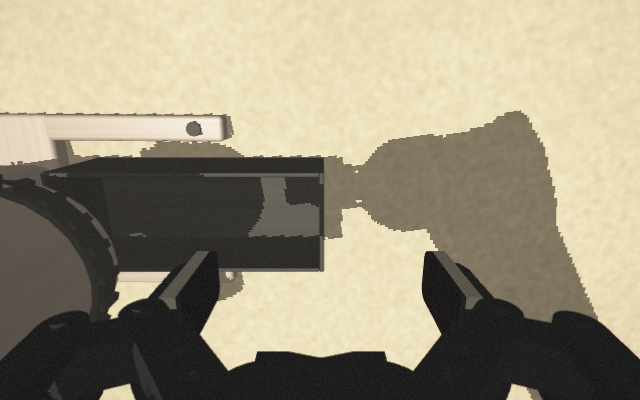

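Run:
```python
from h import *
s=dict(tcp_pos=np.array([538.6,27.3,108.4]),tcp_rot=sense()["tcp_rot"])
ax=np.array([557,162.]);a=1.43;X=np.array([np.cos(a),np.sin(a)]);Y=np.array([-X[1],X[0]])
f=lambda p:np.round(((p-ax)@X,(p-ax)@Y),1)
for w in back("wrist",[(323,172),(323,271),(70,173),(120,268)],55,s): print("rim",f(w[:2]))
for w in back("wrist",[(225,116),(224,138)],14,s): print("leg",f(w[:2]))
m=R.from_rotvec(s["tcp_rot"]).as_matrix();h=np.array([579,256,330])
print("to above handle",(m.T@(h-s["tcp_pos"])).round(1), f(h[:2]))
```

```text
rim [-138.1  -29.1]
rim [-137.9   35. ]
rim [  9.2 -29. ]
rim [-9.5 32.4]
leg [-72.4 -58.9]
leg [-70.5 -44.3]
to above handle [-220.9 -232.9   -4.5] [96.2 -8.6]
```

arm_command(
  rows=[-0.04, 0, 0, 0, -0.045, 0, 0, 0, -0.045, 0, 0, 0, -0.045, -0.01, 0, 0, -0.035, -0.025, 0, 0, -0.01, -0.03, 0, 0, 0, -0.035, 0, 0, 0, -0.035, 0, 0, 0, -0.035, -0.001, 0, 0, -0.03, -0.001, 0, 0, -0.018, -0.001, 0, 0, -0.008, 0, 0, 0, -0.002, 0, 0, 0, 0, 0, 0],
)

```text
time_s: 9.5
tcp_pos: [575.8, 252.2, 322.8]
tcp_rot: [-2.102, 0.173, 2.183]
contact_force: [-1.2, -1.5, 0.1]
grip_width: 0.999
```

```bash
python3 look.py 7 w
```

```text
9.5 [575.8 252.2 322.8] [[-0.038 -0.155 -0.987]
 [-0.003 -0.988  0.155]
 [-0.999  0.009  0.037]] [-1.2 -1.5  0.1] 0.9991450112438346 [-0.23  0.32 -0.31  1.5   0.08  1.37 -2.27]
mill 91.94585683729996 -5.930664649031182 yaw z 2.9855570314870867
```

View pics/w7.png

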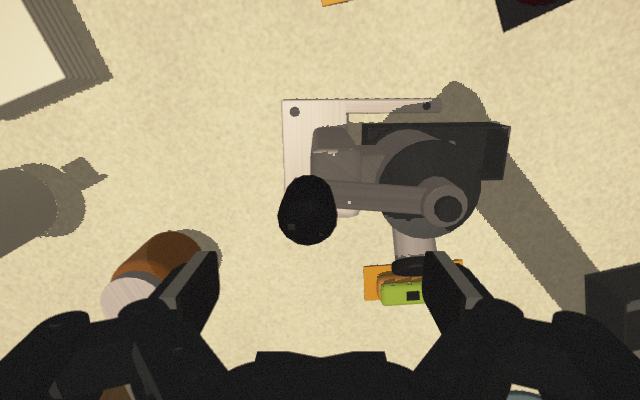

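View pics/s7.png

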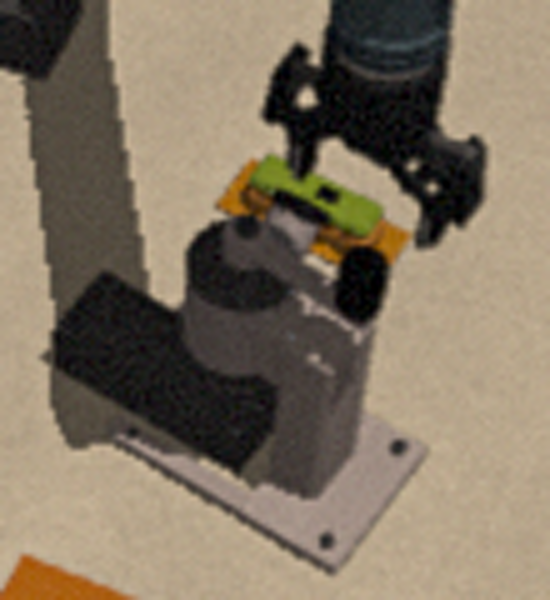

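Run:
```python
from h import *
s=dict(tcp_pos=np.array([575.8,252.2,322.8]),tcp_rot=sense()["tcp_rot"])
ax=np.array([557,162.]);a=1.43;X=np.array([np.cos(a),np.sin(a)]);Y=np.array([-X[1],X[0]])
f=lambda p:np.round(((p-ax)@X,(p-ax)@Y),1)
h=back("wrist",[(307.5,212)],289,s)[0];print(h,f(h[:2]),np.hypot(*f(h[:2])))
g=back("wrist",[(444,204)],240,s)[0];print("hub",f(g[:2]))
# best: from proj of handle cylinder for crank angles
im=cv2.imread("pics/w7.png")
for th in (0,.05,.1,.15):
    c=ax+95*(np.cos(th)*X-np.sin(th)*Y)
    t=np.linspace(0,6.28,40)
    p=np.vstack([proj("wrist",np.c_[c[0]+17*np.cos(t),c[1]+17*np.sin(t),0*t+z],s) for z in (289,237)])
    print(th,c.round(1),p.min(0).round(),p.max(0).round())
m=R.from_rotvec(s["tcp_rot"]).as_matrix()
print((m.T@(np.array([*h[:2],322])-s["tcp_pos"])).round(1))
```

```text
[586.41691542 256.64707993 289.        ] [ 97.8 -15.8] 99.06805741509217
hub [ 5.4 -1.8]
0 [570.3 256.1] [283. 184.] [344. 266.]
0.05 [575.  255.3] [283. 177.] [344. 258.]
0.1 [579.7 254.3] [283. 170.] [345. 251.]
0.15 [584.2 253. ] [283. 163.] [346. 243.]
[ 0.4 -6.1 -9.8]
```

arm_command(
  rows=[0, -0.002, -0.003, 0, 0.005, -0.001, -0.002, 0, 0.015, 0, -0.001, 0, 0.018, 0, -0.001, 0, 0.015, 0, 0, 0, 0.012, 0, 0, 0, 0.006, 0, 0, 0, 0.001, 0, 0, 0, 0, 0, 0, 0],
)

```text
time_s: 10.55
tcp_pos: [582.3, 247.4, 244.6]
tcp_rot: [-2.099, 0.186, 2.178]
contact_force: [0.2, -0.4, 0.3]
grip_width: 0.999
```

```bash
python3 look.py 8 w
```

```text
10.55 [582.3 247.4 244.6] [[-0.037 -0.164 -0.986]
 [-0.005 -0.986  0.164]
 [-0.999  0.011  0.036]] [ 0.2 -0.4  0.3] 0.9987372450873301 [-0.23  0.38 -0.3   1.58  0.1   1.23 -2.28]
mill 88.07296707969877 -13.067965145989433 yaw z 2.976422854884899
```

View pics/w8.png

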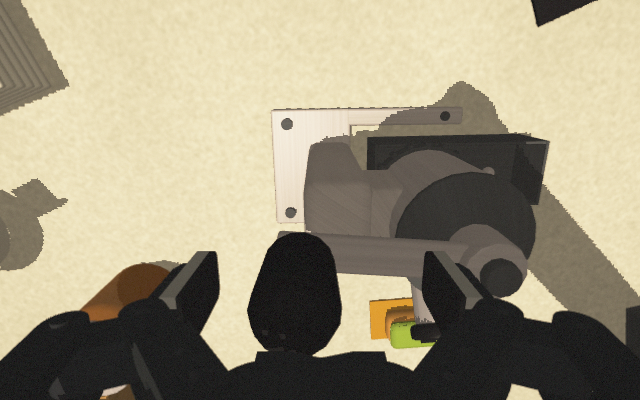

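Run:
```python
from h import *
s=dict(tcp_pos=np.array([582.3,247.4,244.6]),tcp_rot=sense()["tcp_rot"])
t=np.linspace(0,6.28,60)
for c in ((580,255),(576,255),(584,255),(580,251)):
    for z in (289,237):
        q=proj("wrist",np.c_[c[0]+17*np.cos(t),c[1]+17*np.sin(t),0*t+z],s);print(c,z,q.min(0).round(),q.max(0).round())
```

```text
(580, 255) 289 [247. 286.] [349. 371.]
(580, 255) 237 [268. 224.] [340. 288.]
(576, 255) 289 [250. 297.] [351. 380.]
(576, 255) 237 [270. 232.] [341. 295.]
(584, 255) 289 [245. 275.] [348. 362.]
(584, 255) 237 [267. 216.] [338. 281.]
(580, 251) 289 [259. 284.] [361. 370.]
(580, 251) 237 [277. 223.] [348. 287.]
```

arm_command(
  rows=[-0.002, -0.004, 0.002, 0, 0, -0.003, 0.001, 0, 0, -0.001, 0, 0],
)

```text
time_s: 11.0
tcp_pos: [582.2, 257.5, 250.1]
tcp_rot: [-2.104, 0.182, 2.171]
contact_force: [-0.4, -0.2, 0.7]
grip_width: 1.002
```

arm_command(
  rows=[0, 0, 0, 0, 0, 0, 0, 0, 0, 0, 0, 0, 0, 0, 0, 0, 0, 0, 0, 0, 0, 0, 0, 0],
  fingers=1,
  grip_force=50,
)

```text
time_s: 11.6
tcp_pos: [582.2, 257.6, 251.3]
tcp_rot: [-2.104, 0.182, 2.171]
contact_force: [-0.3, -0.5, 0.9]
grip_width: 0.388
```

```bash
python3 look.py 9 w
```

```text
11.6 [582.2 257.6 251.3] [[-0.031 -0.164 -0.986]
 [-0.003 -0.986  0.164]
 [-1.     0.008  0.031]] [-0.3 -0.5  0.9] 0.38786312071246165 [-0.24  0.38 -0.3   1.57  0.1   1.24 -2.29]
mill 98.17375003125733 -11.532210536352359 yaw z 2.9765417976751625
```

View pics/w9.png

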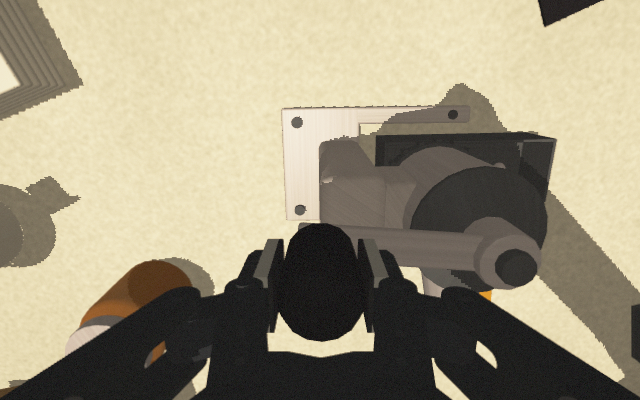

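View pics/s9.png

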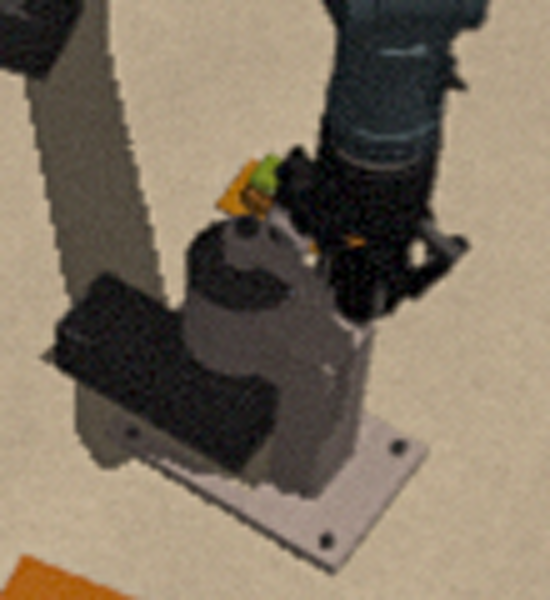

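```bash
cat > plan.py <<'E'
import sys
from h import *
N=int(sys.argv[1]);dth=[float(x) for x in sys.argv[2].split(",")];z0=float(sys.argv[3]) if len(sys.argv)>3 else 251
dth=(dth+[dth[-1]]*N)[:N]
s=sense();m=R.from_rotvec(s["tcp_rot"]).as_matrix()
ax=np.array([558,162.5]);p=s["tcp_pos"][:2]-ax
th=(1.43-np.arctan2(p[1],p[0]))
print("t",s["time_s"],"tcp",s["tcp_pos"].round(1),"th %.3f"%th,"R %.1f"%np.hypot(*p),"F",s["contact_force"].round(1),"M",s["moment"].round(2),"grip %.3f"%s["grip_width"],"tilt",m[:2,0].round(3),"yawz %.3f"%np.arctan2(m[1,2],m[0,2]),"j",s["joint_positions"].round(2),"vmax",np.abs(s["joint_velocities"]).max().round(2))
out=[]
for k,d in enumerate(dth):
    c=lambda t:95*np.array([np.cos(1.43-t),np.sin(1.43-t),0])
    v=m.T@(c(th+d)-c(th));th+=d
    out+=["0, %.4f, %.4f, 0"%(v[1]/1000,v[2]/1000)]
print("end th %.3f"%th);print(", ".join(out))
E
python3 plan.py 8 0.03,0.06,0.09,0.105
```

```text
t 11.75 tcp [582.2 257.6 251.3] th 0.108 R 98.1 F [-0.8 -0.3  0.9] M [ 0.06  0.04 -0.04] grip 0.390 tilt [-0.032 -0.003] yawz 2.977 j [-0.24  0.38 -0.3   1.57  0.1   1.24 -2.29] vmax 0.0
end th 0.813
0, 0.0003, -0.0028, 0, 0, 0.0008, -0.0056, 0, 0, 0.0019, -0.0083, 0, 0, 0.0031, -0.0095, 0, 0, 0.0041, -0.0091, 0, 0, 0.0050, -0.0086, 0, 0, 0.0059, -0.0080, 0, 0, 0.0067, -0.0074, 0
```

arm_command(
  rows=[0, 0, -0.003, 0, 0, 0.001, -0.0055, 0, 0, 0.002, -0.0085, 0, 0, 0.003, -0.0095, 0, 0, 0.004, -0.009, 0, 0, 0.005, -0.0085, 0, 0, 0.006, -0.008, 0, 0, 0.0065, -0.0075, 0],
)

```text
time_s: 12.55
tcp_pos: [619.7, 238.7, 251.2]
tcp_rot: [-2.073, 0.147, 2.212]
contact_force: [-2.9, 5.3, 2.3]
grip_width: 0.384
```

```bash
python3 plan.py 10 0.105
```

```text
t 12.55 tcp [619.7 238.7 251.2] th 0.540 R 98.0 F [-2.9  5.3  2.3] M [ 0.49  0.51 -0.08] grip 0.384 tilt [-0.064  0.012] yawz 2.998 j [-0.2   0.45 -0.29  1.48  0.09  1.29 -2.21] vmax 0.15
end th 1.590
0, 0.0055, -0.0083, 0, 0, 0.0064, -0.0076, 0, 0, 0.0071, -0.0069, 0, 0, 0.0078, -0.0061, 0, 0, 0.0084, -0.0053, 0, 0, 0.0090, -0.0044, 0, 0, 0.0094, -0.0034, 0, 0, 0.0097, -0.0024, 0, 0, 0.0099, -0.0014, 0, 0, 0.0100, -0.0004, 0
```

```bash
sed -i 's/v=m.T@(c(th+d)-c(th));th+=d/v=SC*(m.T@(c(th+d)-c(th)));th+=d/; s/^out=\[\]/SC=float(sys.argv[4]) if len(sys.argv)>4 else 1;out=[]/' plan.py; python3 plan.py 8 0.095,0.1,0.105 251 1.4
```

```text
t 12.55 tcp [619.7 238.7 251.2] th 0.540 R 98.0 F [-2.9  5.3  2.3] M [ 0.49  0.51 -0.08] grip 0.384 tilt [-0.064  0.012] yawz 2.998 j [-0.2   0.45 -0.29  1.48  0.09  1.29 -2.21] vmax 0.15
end th 1.365
0, 0.0070, -0.0105, 0, 0, 0.0084, -0.0103, 0, 0, 0.0099, -0.0099, 0, 0, 0.0108, -0.0088, 0, 0, 0.0117, -0.0076, 0, 0, 0.0124, -0.0063, 0, 0, 0.0130, -0.0050, 0, 0, 0.0135, -0.0036, 0
```

arm_command(
  rows=[0, 0.007, -0.0105, 0, 0, 0.0085, -0.0105, 0, 0, 0.01, -0.01, 0, 0, 0.011, -0.009, 0, 0, 0.0115, -0.0075, 0, 0, 0.0125, -0.0065, 0, 0, 0.013, -0.005, 0, 0, 0.0135, -0.0035, 0],
)

```text
time_s: 13.35
tcp_pos: [653.2, 175.0, 251.1]
tcp_rot: [-2.045, 0.077, 2.251]
contact_force: [-1.4, 6.8, 0.6]
grip_width: 0.388
```

```bash
python3 plan.py 8 0.105 251 1.4
```

```text
t 13.35 tcp [653.2 175.  251.1] th 1.300 R 96.0 F [-1.4  6.8  0.6] M [ 0.33 -0.02 -0.14] grip 0.388 tilt [-0.094  0.04 ] yawz 3.037 j [-0.1   0.49 -0.28  1.42  0.06  1.32 -2.04] vmax 0.21
end th 2.140
0, 0.0137, -0.0025, 0, 0, 0.0139, -0.0011, 0, 0, 0.0139, 0.0004, 0, 0, 0.0138, 0.0018, 0, 0, 0.0136, 0.0033, 0, 0, 0.0132, 0.0047, 0, 0, 0.0126, 0.0060, 0, 0, 0.0119, 0.0073, 0
```

arm_command(
  rows=[0, 0.0135, -0.0025, 0.3, 0, 0.014, -0.001, 0.3, 0, 0.014, 0.0005, 0.3, 0, 0.014, 0.002, 0.3, 0, 0.0135, 0.0035, 0.3, 0, 0.0135, 0.005, 0.3, 0, 0.013, 0.006, 0.3, 0, 0.0125, 0.0075, 0.3],
)

```text
time_s: 14.15
tcp_pos: [630.0, 102.8, 251.2]
tcp_rot: [-2.062, 0.047, 2.196]
contact_force: [6.0, 7.6, -1.9]
grip_width: 0.389
```

```bash
python3 plan.py 8 0.105 251 1.45
```

```text
t 14.15 tcp [630.  102.8 251.2] th 2.122 R 93.5 F [ 6.   7.6 -1.9] M [-0.44 -0.96 -0.22] grip 0.389 tilt [-0.059  0.072] yawz 3.031 j [ 0.02  0.39 -0.27  1.55  0.02  1.25 -1.92] vmax 0.26
end th 2.962
0, 0.0117, 0.0085, 0, 0, 0.0107, 0.0097, 0, 0, 0.0096, 0.0108, 0, 0, 0.0085, 0.0117, 0, 0, 0.0072, 0.0125, 0, 0, 0.0058, 0.0132, 0, 0, 0.0044, 0.0137, 0, 0, 0.0030, 0.0141, 0
```

arm_command(
  rows=[0, 0.012, 0.0085, 0.3, 0, 0.0105, 0.0095, 0.3, 0, 0.0095, 0.011, 0.3, 0, 0.0085, 0.0115, 0.3, 0, 0.007, 0.0125, 0.3, 0, 0.006, 0.013, 0.3, 0, 0.0045, 0.0135, 0.3, 0, 0.003, 0.0135, 0.3],
)

```text
time_s: 14.95
tcp_pos: [550.1, 71.5, 250.8]
tcp_rot: [-2.108, 0.047, 2.124]
contact_force: [6.0, 6.0, -4.7]
grip_width: 0.388
```

```bash
python3 plan.py 8 0.105 251 1.2
```

```text
t 14.95 tcp [550.1  71.5 250.8] th 3.087 R 91.3 F [ 6.   6.  -4.7] M [-0.62 -0.86 -0.15] grip 0.388 tilt [-0.002  0.083] yawz 3.015 j [ 0.09  0.2  -0.28  1.8  -0.03  1.13 -1.87] vmax 0.31
end th 3.927
0, -0.0001, 0.0120, 0, 0, -0.0014, 0.0119, 0, 0, -0.0026, 0.0117, 0, 0, -0.0038, 0.0113, 0, 0, -0.0050, 0.0109, 0, 0, -0.0061, 0.0103, 0, 0, -0.0071, 0.0096, 0, 0, -0.0081, 0.0088, 0
```

arm_command(
  rows=[0, 0, 0.0105, 0.2, 0, -0.001, 0.01, 0.2, 0, -0.002, 0.0095, 0.2, 0, -0.003, 0.0095, 0.2, 0, -0.004, 0.009, 0.2, 0, -0.005, 0.0085, 0.2],
)

```text
time_s: 15.55
tcp_pos: [502.4, 90.9, 250.8]
tcp_rot: [-2.131, 0.074, 2.1]
contact_force: [3.7, -0.2, -2.0]
grip_width: 0.391
```

```bash
python3 plan.py 8 0.105 251 1.0
```

```text
t 15.55 tcp [502.4  90.9 250.8] th 3.661 R 90.7 F [ 3.7 -0.2 -2. ] M [-1.18 -0.21 -0.04] grip 0.391 tilt [0.019 0.069] yawz 3.001 j [ 0.07  0.1  -0.3   1.92 -0.04  1.1  -1.93] vmax 0.16
end th 4.501
0, -0.0054, 0.0084, 0, 0, -0.0062, 0.0078, 0, 0, -0.0070, 0.0071, 0, 0, -0.0077, 0.0063, 0, 0, -0.0083, 0.0055, 0, 0, -0.0089, 0.0045, 0, 0, -0.0093, 0.0036, 0, 0, -0.0096, 0.0026, 0
```

```bash
sed -i 's/558,162.5/557,164.5/' plan.py; python3 plan.py 10 0.105 251 1.1
```

```text
t 15.55 tcp [502.4  90.9 250.8] th 3.639 R 91.7 F [ 3.7 -0.2 -2. ] M [-1.18 -0.21 -0.04] grip 0.391 tilt [0.019 0.069] yawz 3.001 j [ 0.07  0.1  -0.3   1.92 -0.04  1.1  -1.93] vmax 0.16
end th 4.689
0, -0.0057, 0.0093, 0, 0, -0.0067, 0.0087, 0, 0, -0.0075, 0.0079, 0, 0, -0.0083, 0.0071, 0, 0, -0.0090, 0.0062, 0, 0, -0.0096, 0.0052, 0, 0, -0.0101, 0.0042, 0, 0, -0.0105, 0.0031, 0, 0, -0.0108, 0.0020, 0, 0, -0.0109, 0.0008, 0
```

arm_command(
  rows=[0, -0.0055, 0.0095, 0.1, 0, -0.0065, 0.0085, 0.1, 0, -0.0075, 0.008, 0.1, 0, -0.0085, 0.007, 0.1, 0, -0.009, 0.006, 0.1, 0, -0.0095, 0.005, 0.1, 0, -0.01, 0.004, 0.1, 0, -0.0105, 0.003, 0.1, 0, -0.011, 0.002, 0.1],
)

```text
time_s: 16.45
tcp_pos: [465.7, 171.0, 251.0]
tcp_rot: [-2.144, 0.108, 2.074]
contact_force: [5.8, -3.6, -3.1]
grip_width: 0.385
```

```bash
python3 plan.py 9 0.105 251 1.2
```

```text
t 16.45 tcp [465.7 171.  251. ] th -1.641 R 91.5 F [ 5.8 -3.6 -3.1] M [-1.63 -0.55 -0.11] grip 0.385 tilt [0.038 0.057] yawz 2.979 j [-0.03  0.06 -0.39  1.96 -0.02  1.07 -2.14] vmax 0.29
end th -0.696
0, -0.0119, 0.0005, 0, 0, -0.0119, -0.0008, 0, 0, -0.0118, -0.0020, 0, 0, -0.0115, -0.0033, 0, 0, -0.0111, -0.0044, 0, 0, -0.0105, -0.0056, 0, 0, -0.0099, -0.0067, 0, 0, -0.0092, -0.0077, 0, 0, -0.0083, -0.0086, 0
```

arm_command(
  rows=[0, -0.0115, 0.0005, 0, 0, -0.0115, -0.001, 0, 0, -0.0115, -0.002, 0, 0, -0.011, -0.0035, 0, 0, -0.011, -0.0045, 0, 0, -0.0105, -0.0055, 0, 0, -0.01, -0.0065, 0, 0, -0.009, -0.0075, 0, 0, -0.0085, -0.0085, 0],
)

```text
time_s: 17.35
tcp_pos: [513.9, 249.2, 250.8]
tcp_rot: [-2.125, 0.148, 2.106]
contact_force: [-0.7, -7.2, 1.4]
grip_width: 0.388
```

```bash
python3 plan.py 9 0.105 251 1.35
```

```text
t 17.35 tcp [513.9 249.2 250.8] th -0.611 R 95.0 F [-0.7 -7.2  1.4] M [-1.49  0.61 -0.03] grip 0.388 tilt [0.012 0.033] yawz 2.969 j [-0.14  0.23 -0.42  1.77  0.08  1.13 -2.33] vmax 0.29
end th 0.334
0, -0.0075, -0.0112, 0, 0, -0.0063, -0.0119, 0, 0, -0.0050, -0.0125, 0, 0, -0.0037, -0.0130, 0, 0, -0.0023, -0.0133, 0, 0, -0.0009, -0.0134, 0, 0, 0.0005, -0.0134, 0, 0, 0.0019, -0.0133, 0, 0, 0.0033, -0.0130, 0
```

arm_command(
  rows=[0, -0.007, -0.0105, 0, 0, -0.006, -0.0115, 0, 0, -0.0045, -0.012, 0, 0, -0.0035, -0.0125, 0, 0, -0.002, -0.013, 0, 0, -0.001, -0.013, 0, 0, 0.0005, -0.013, 0, 0, 0.002, -0.013, 0, 0, 0.0035, -0.013, 0],
)

```text
time_s: 18.25
tcp_pos: [612.4, 245.6, 250.4]
tcp_rot: [-2.074, 0.177, 2.17]
contact_force: [-12.1, -7.8, 7.3]
grip_width: 0.389
```

```bash
python3 plan.py 9 0.105 251 1.4; python3 look.py 10
```

```text
t 18.25 tcp [612.4 245.6 250.4] th 0.458 R 98.3 F [-12.1  -7.8   7.3] M [-0.86  2.17  0.15] grip 0.389 tilt [-0.044  0.016] yawz 2.963 j [-0.14  0.44 -0.38  1.5   0.13  1.26 -2.29] vmax 0.25
end th 1.403
0, 0.0064, -0.0124, 0, 0, 0.0076, -0.0117, 0, 0, 0.0088, -0.0108, 0, 0, 0.0099, -0.0098, 0, 0, 0.0109, -0.0087, 0, 0, 0.0117, -0.0076, 0, 0, 0.0125, -0.0063, 0, 0, 0.0130, -0.0049, 0, 0, 0.0135, -0.0036, 0
18.25 [612.4 245.6 250.4] [[-0.044 -0.178 -0.983]
 [ 0.016 -0.984  0.177]
 [-0.999 -0.008  0.046]] [-12.1  -7.8   7.3] 0.38872569323963885 [-0.14  0.44 -0.38  1.5   0.13  1.26 -2.29]
mill 90.58978361940723 -43.115364168914496 yaw z 2.962978610710186
```

View pics/s10.png

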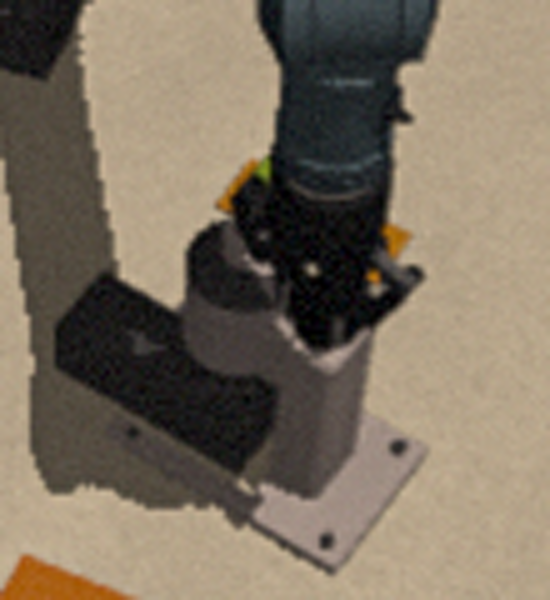

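```bash
python3 plan.py 9 0.1 251 1.35
```

```text
t 18.35 tcp [614.8 243.6 250.3] th 0.490 R 97.9 F [-6.9 -9.2  4.9] M [-1.44  1.26  0.13] grip 0.388 tilt [-0.04   0.015] yawz 2.960 j [-0.14  0.44 -0.38  1.5   0.13  1.26 -2.29] vmax 0.02
end th 1.390
0, 0.0061, -0.0112, 0, 0, 0.0072, -0.0106, 0, 0, 0.0082, -0.0098, 0, 0, 0.0092, -0.0089, 0, 0, 0.0100, -0.0080, 0, 0, 0.0108, -0.0069, 0, 0, 0.0114, -0.0058, 0, 0, 0.0119, -0.0046, 0, 0, 0.0123, -0.0034, 0
```

arm_command(
  rows=[0, 0.0065, -0.0105, 0, 0, 0.0075, -0.0105, 0, 0, 0.0085, -0.0095, 0, 0, 0.0095, -0.009, 0, 0, 0.0105, -0.008, 0, 0, 0.011, -0.007, 0, 0, 0.012, -0.006, 0, 0, 0.0125, -0.0045, 0, 0, 0.013, -0.0035, 0],
)

```text
time_s: 19.25
tcp_pos: [647.7, 199.9, 250.6]
tcp_rot: [-2.029, 0.066, 2.196]
contact_force: [1.7, 7.2, -1.4]
grip_width: 0.386
```

```bash
python3 plan.py 9 0.105 251 1.4
```

```text
t 19.25 tcp [647.7 199.9 250.6] th 1.058 R 97.4 F [ 1.7  7.2 -1.4] M [-0.33 -0.54 -0.13] grip 0.386 tilt [-0.073  0.081] yawz 3.007 j [-0.04  0.48 -0.38  1.44  0.08  1.28 -2.12] vmax 0.2
end th 2.003
0, 0.0125, -0.0061, 0, 0, 0.0131, -0.0048, 0, 0, 0.0135, -0.0034, 0, 0, 0.0138, -0.0019, 0, 0, 0.0139, -0.0005, 0, 0, 0.0139, 0.0010, 0, 0, 0.0137, 0.0024, 0, 0, 0.0134, 0.0039, 0, 0, 0.0129, 0.0052, 0
```

arm_command(
  rows=[0, 0.0125, -0.006, 0.2, 0, 0.013, -0.005, 0.2, 0, 0.0135, -0.0035, 0.2, 0, 0.014, -0.002, 0.2, 0, 0.014, -0.0005, 0.2, 0, 0.014, 0.001, 0.2, 0, 0.0135, 0.0025, 0.2, 0, 0.0135, 0.004, 0.2, 0, 0.013, 0.005, 0.2],
)

```text
time_s: 20.15
tcp_pos: [649.7, 136.9, 250.8]
tcp_rot: [-2.061, -0.017, 2.135]
contact_force: [8.4, 5.4, -2.9]
grip_width: 0.39
```

```bash
python3 plan.py 9 0.105 251 1.45
```

```text
t 20.15 tcp [649.7 136.9 250.8] th 1.720 R 96.7 F [ 8.4  5.4 -2.9] M [-2.03 -1.23 -0.21] grip 0.390 tilt [-0.028  0.132] yawz 3.029 j [ 0.09  0.43 -0.39  1.52  0.02  1.21 -1.96] vmax 0.19
end th 2.665
0, 0.0140, 0.0033, 0, 0, 0.0136, 0.0047, 0, 0, 0.0130, 0.0061, 0, 0, 0.0123, 0.0075, 0, 0, 0.0115, 0.0087, 0, 0, 0.0105, 0.0099, 0, 0, 0.0094, 0.0109, 0, 0, 0.0082, 0.0119, 0, 0, 0.0070, 0.0127, 0
```

```bash
python3 plan.py 7 0.09,0.095,0.1 251 1.65
```

```text
t 20.15 tcp [649.7 136.9 250.8] th 1.720 R 96.7 F [ 8.4  5.4 -2.9] M [-2.03 -1.23 -0.21] grip 0.390 tilt [-0.028  0.132] yawz 3.029 j [ 0.09  0.43 -0.39  1.52  0.02  1.21 -1.96] vmax 0.19
end th 2.405
0, 0.0137, 0.0031, 0, 0, 0.0141, 0.0046, 0, 0, 0.0143, 0.0063, 0, 0, 0.0136, 0.0077, 0, 0, 0.0128, 0.0090, 0, 0, 0.0118, 0.0102, 0, 0, 0.0108, 0.0114, 0
```

arm_command(
  rows=[0, 0.0145, 0.0025, 0.3, 0, 0.0145, 0.004, 0.3, 0, 0.0145, 0.0055, 0.3, 0, 0.014, 0.007, 0.3, 0, 0.013, 0.0085, 0.3, 0, 0.012, 0.0095, 0.3, 0, 0.011, 0.011, 0.3],
)

```text
time_s: 20.85
tcp_pos: [613.1, 88.1, 250.8]
tcp_rot: [-2.11, -0.057, 2.064]
contact_force: [7.8, 4.2, -4.0]
grip_width: 0.389
```

```bash
python3 plan.py 7 0.1 251 1.5
```

```text
t 20.85 tcp [613.1  88.1 250.8] th 2.367 R 94.8 F [ 7.8  4.2 -4. ] M [-2.09 -1.06 -0.23] grip 0.389 tilt [0.03  0.159] yawz 3.034 j [ 0.2   0.31 -0.39  1.68 -0.04  1.11 -1.84] vmax 0.29
end th 3.067
0, 0.0089, 0.0110, 0, 0, 0.0078, 0.0118, 0, 0, 0.0066, 0.0126, 0, 0, 0.0053, 0.0132, 0, 0, 0.0040, 0.0136, 0, 0, 0.0026, 0.0140, 0, 0, 0.0013, 0.0142, 0
```

```bash
sed -i 's/"0, %.4f, %.4f, 0"%(v/"%.4f, %.4f, %.4f, 0"%(v[0]\/1000,v/' plan.py; python3 plan.py 7 0.1 251 1.45
```

```text
t 20.85 tcp [613.1  88.1 250.8] th 2.367 R 94.8 F [ 7.8  4.2 -4. ] M [-2.09 -1.06 -0.23] grip 0.389 tilt [0.03  0.159] yawz 3.034 j [ 0.2   0.31 -0.39  1.68 -0.04  1.11 -1.84] vmax 0.29
end th 3.067
-0.0016, 0.0086, 0.0106, 0, -0.0014, 0.0076, 0.0114, 0, -0.0012, 0.0064, 0.0121, 0, -0.0010, 0.0052, 0.0127, 0, -0.0008, 0.0039, 0.0132, 0, -0.0006, 0.0026, 0.0135, 0, -0.0004, 0.0012, 0.0137, 0
```

arm_command(
  rows=[-0.0015, 0.0085, 0.0105, 0.2, -0.0015, 0.0075, 0.0115, 0.2, -0.001, 0.0065, 0.012, 0.2, -0.001, 0.005, 0.0125, 0.2, -0.001, 0.004, 0.013, 0.2, -0.0005, 0.0025, 0.013, 0.2, -0.0005, 0.001, 0.013, 0.2],
)

```text
time_s: 21.55
tcp_pos: [547.8, 73.2, 250.8]
tcp_rot: [-2.174, -0.062, 2.007]
contact_force: [6.0, 0.2, -5.2]
grip_width: 0.386
```

```bash
python3 plan.py 8 0.1 251 1.1
```

```text
t 21.55 tcp [547.8  73.2 250.8] th 3.102 R 91.8 F [ 6.   0.2 -5.2] M [-2.87 -0.37 -0.17] grip 0.386 tilt [0.087 0.153] yawz 3.036 j [ 0.25  0.15 -0.41  1.87 -0.09  1.02 -1.78] vmax 0.27
end th 3.902
-0.0007, -0.0006, 0.0104, 0, -0.0005, -0.0016, 0.0103, 0, -0.0003, -0.0026, 0.0101, 0, -0.0001, -0.0036, 0.0098, 0, 0.0001, -0.0046, 0.0094, 0, 0.0002, -0.0055, 0.0089, 0, 0.0004, -0.0063, 0.0083, 0, 0.0006, -0.0071, 0.0077, 0
```

arm_command(
  rows=[-0.0005, -0.0005, 0.0105, 0.2, -0.0005, -0.0015, 0.0105, 0.2, -0.0005, -0.0025, 0.01, 0.2, 0, -0.0035, 0.01, 0.2, 0, -0.0045, 0.0095, 0.2, 0, -0.0055, 0.009, 0.2, 0.0005, -0.0065, 0.0085, 0.2, 0.0005, -0.0075, 0.008, 0.2],
)

```text
time_s: 22.35
tcp_pos: [479.7, 118.6, 251.0]
tcp_rot: [-2.187, -0.041, 1.983]
contact_force: [8.4, 2.2, -7.9]
grip_width: 0.389
```

```bash
python3 plan.py 8 0.105 251 1.1
```

```text
t 22.35 tcp [479.7 118.6 251. ] th 4.036 R 89.9 F [ 8.4  2.2 -7.9] M [-2.06 -0.9  -0.25] grip 0.389 tilt [0.106 0.147] yawz 3.020 j [ 0.21  0.01 -0.46  2.02 -0.14  0.98 -1.86] vmax 0.22
end th 4.876
0.0009, -0.0090, 0.0062, 0, 0.0011, -0.0096, 0.0052, 0, 0.0012, -0.0101, 0.0042, 0, 0.0014, -0.0104, 0.0031, 0, 0.0015, -0.0107, 0.0020, 0, 0.0017, -0.0108, 0.0009, 0, 0.0018, -0.0108, -0.0003, 0, 0.0018, -0.0107, -0.0014, 0
```

arm_command(
  rows=[0.001, -0.008, 0.006, 0, 0.001, -0.0085, 0.005, 0, 0.001, -0.009, 0.004, 0, 0.0015, -0.0095, 0.003, 0, 0.0015, -0.01, 0.002, 0, 0.0015, -0.0105, 0.001, 0, 0.002, -0.0105, 0, 0, 0.002, -0.0105, -0.001, 0],
)

```text
time_s: 23.15
tcp_pos: [471.0, 195.5, 251.1]
tcp_rot: [-2.208, -0.027, 1.971]
contact_force: [4.8, -4.6, 0.5]
grip_width: 0.386
```

```bash
python3 plan.py 8 0.1 251 1.15
```

```text
t 23.15 tcp [471.  195.5 251.1] th -1.366 R 91.4 F [ 4.8 -4.6  0.5] M [-3.12 -0.01 -0.19] grip 0.386 tilt [0.12  0.134] yawz 3.018 j [ 0.12  0.03 -0.55  2.   -0.07  0.95 -2.08] vmax 0.31
end th -0.566
0.0019, -0.0104, -0.0029, 0, 0.0019, -0.0100, -0.0039, 0, 0.0019, -0.0095, -0.0049, 0, 0.0020, -0.0090, -0.0059, 0, 0.0020, -0.0083, -0.0068, 0, 0.0019, -0.0076, -0.0076, 0, 0.0019, -0.0068, -0.0083, 0, 0.0018, -0.0059, -0.0090, 0
```

arm_command(
  rows=[0.002, -0.0105, -0.003, 0, 0.002, -0.01, -0.004, 0, 0.002, -0.0095, -0.005, 0, 0.002, -0.009, -0.006, 0, 0.002, -0.0085, -0.007, 0, 0.002, -0.0075, -0.008, 0, 0.002, -0.007, -0.009, 0, 0.002, -0.006, -0.0095, 0],
)

```text
time_s: 23.95
tcp_pos: [516.8, 251.2, 250.8]
tcp_rot: [-2.174, 0.014, 2.016]
contact_force: [-4.5, -5.3, 5.8]
grip_width: 0.391
```

```bash
python3 plan.py 7 0.1,0.1,.1,.09,.06,.03,0.01 251 1.2
```

```text
t 23.95 tcp [516.8 251.2 250.8] th -0.575 R 95.6 F [-4.5 -5.3  5.8] M [-2.11  1.09 -0.04] grip 0.391 tilt [0.082 0.112] yawz 3.006 j [ 0.03  0.2  -0.57  1.83  0.06  1.02 -2.26] vmax 0.25
end th -0.085
0.0013, -0.0055, -0.0099, 0, 0.0013, -0.0045, -0.0104, 0, 0.0012, -0.0035, -0.0108, 0, 0.0009, -0.0022, -0.0100, 0, 0.0006, -0.0010, -0.0067, 0, 0.0003, -0.0003, -0.0034, 0, 0.0001, -0.0001, -0.0011, 0
```

arm_command(
  rows=[0.001, -0.0055, -0.01, 0, 0.001, -0.0045, -0.0105, 0, 0.001, -0.0035, -0.0105, 0, 0.001, -0.0025, -0.0105, 0, 0.001, -0.0015, -0.0095, 0, 0.0005, -0.0005, -0.007, 0],
)

```text
time_s: 24.55
tcp_pos: [558.4, 262.4, 250.7]
tcp_rot: [-2.124, 0.036, 2.068]
contact_force: [-5.3, -4.3, 2.9]
grip_width: 0.392
```

```bash
python3 plan.py 3 0.1,0.05 251 1.2
```

```text
t 24.55 tcp [558.4 262.4 250.7] th -0.127 R 97.9 F [-5.3 -4.3  2.9] M [-1.53  1.04  0.09] grip 0.392 tilt [0.035 0.106] yawz 2.998 j [-0.    0.31 -0.55  1.7   0.1   1.09 -2.28] vmax 0.14
end th 0.073
0.0003, -0.0009, -0.0114, 0, 0.0001, -0.0000, -0.0057, 0, 0.0001, 0.0003, -0.0057, 0
```

arm_command(
  rows=[0, -0.001, -0.009, 0, 0, 0, -0.006, 0, 0, 0, -0.004, 0, 0, 0, -0.002, 0, 0, 0, 0, 0],
)

```text
time_s: 25.05
tcp_pos: [566.2, 262.2, 250.8]
tcp_rot: [-2.087, 0.046, 2.099]
contact_force: [2.5, -2.8, -2.1]
grip_width: 0.385
```

```bash
python3 plan.py 1 0.05 251 1.2;python3 look.py 11 w
```

```text
t 25.05 tcp [566.2 262.2 250.8] th -0.047 R 98.1 F [ 2.5 -2.8 -2.1] M [-1.34 -0.73 -0.08] grip 0.385 tilt [0.002 0.106] yawz 2.992 j [-0.01  0.35 -0.55  1.66  0.1   1.13 -2.28] vmax 0.01
end th 0.003
-0.0001, -0.0002, -0.0057, 0
25.05 [566.2 262.2 250.8] [[ 0.002 -0.15  -0.989]
 [ 0.106 -0.983  0.149]
 [-0.994 -0.105  0.014]] [ 2.5 -2.8 -2.1] 0.3853760521640852 [-0.01  0.35 -0.55  1.66  0.1   1.13 -2.28]
mill 100.47236909571834 4.917339337395739 yaw z 2.9921021126315988
```

View pics/w11.png

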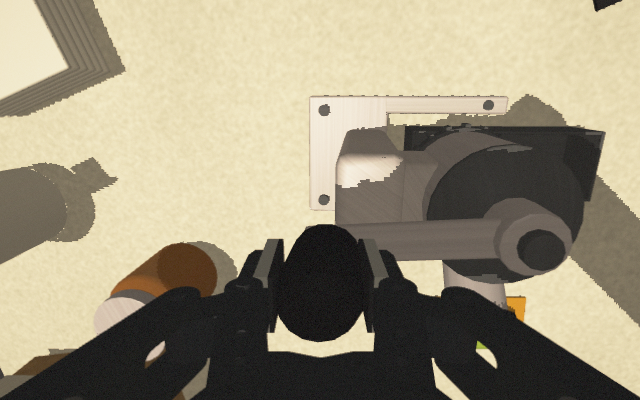

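View pics/s11.png

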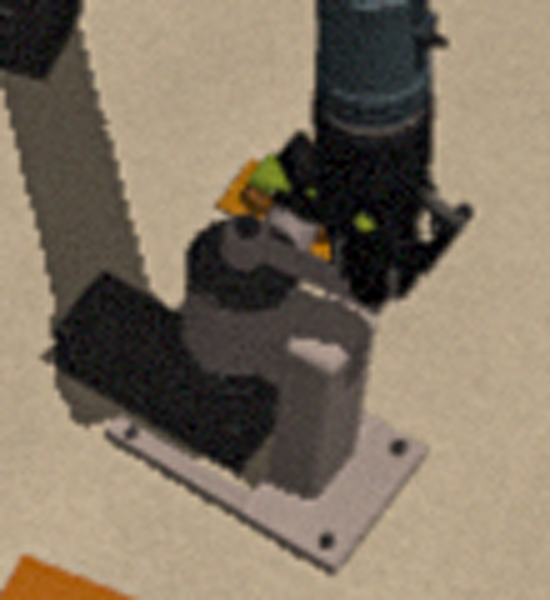

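arm_command(
  rows=[0, 0, -0.005, 0, 0, 0, -0.005, 0, 0, 0, -0.002, 0, 0, 0, 0, 0, 0, 0, 0, 0],
)

```text
time_s: 25.7
tcp_pos: [571.0, 261.7, 250.7]
tcp_rot: [-2.073, 0.047, 2.118]
contact_force: [-0.8, -3.1, 0.3]
grip_width: 0.39
```

```bash
python3 plan.py 1 0.05 251 1.2
```

```text
t 25.7 tcp [571.  261.7 250.7] th 0.002 R 98.2 F [-0.8 -3.1  0.3] M [-1.31 -0.16  0.07] grip 0.390 tilt [-0.014  0.104] yawz 2.995 j [-0.01  0.36 -0.55  1.63  0.1   1.15 -2.28] vmax 0.0
end th 0.052
-0.0002, 0.0001, -0.0057, 0
```

arm_command(
  rows=[0, 0, 0, 0, 0, 0, 0, 0, 0, 0, 0, 0, 0, 0, 0, 0, 0, 0, 0, 0, 0, 0, 0, 0, -0.01, -0.001, 0, 0, -0.02, -0.002, 0, 0, -0.03, -0.003, 0, 0, -0.03, -0.003, 0, 0, -0.03, -0.003, 0, 0, -0.02, -0.002, 0.02, 0, -0.01, 0, 0.03, 0, 0, 0, 0.035, 0, 0, 0, 0.035, 0, 0, 0, 0.03, 0, 0, 0, 0.01, 0, 0, 0, 0, 0, 0, 0, 0, 0],
  fingers=-1,
)

```text
time_s: 27.6
tcp_pos: [413.5, 292.5, 425.3]
tcp_rot: [-2.078, 0.019, 2.091]
contact_force: [0.8, 0.4, 1.0]
grip_width: 1.001
```

```bash
python3 look.py 12 w
python3 - <<'E'
from h import *
save("sf.png",snapshot("scene"));save("tf.png",snapshot("top"))
E
```

```text
27.6 [413.5 292.5 425.3] [[ 0.003 -0.145 -0.989]
 [ 0.128 -0.981  0.145]
 [-0.992 -0.127  0.016]] [0.8 0.4 1. ] 1.0009569636203055 [ 0.01 -0.03 -0.62  1.68 -0.12  1.41 -2.31]
mill 109.103115792338 160.4210337968366 yaw z 2.996362759744247
```

View pics/w12.png

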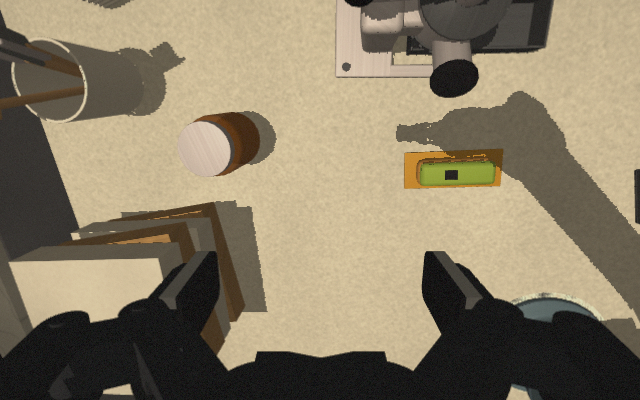

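View pics/s12.png

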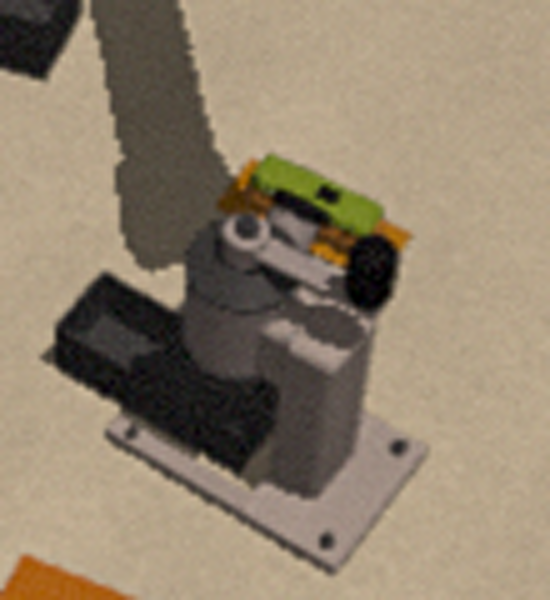

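View pics/t12.png

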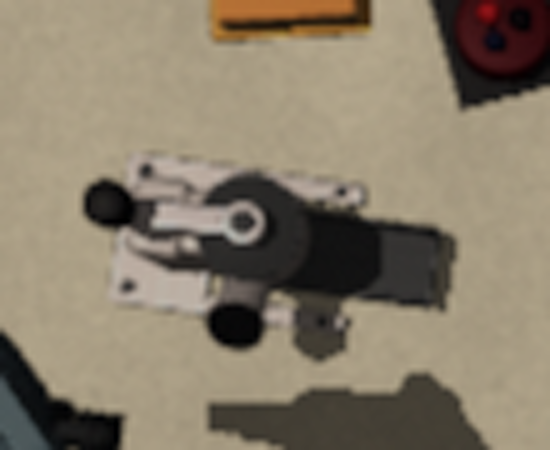

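View pics/sf.png

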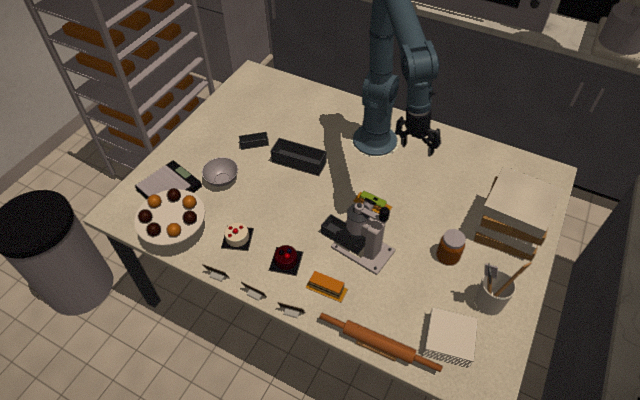

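Run:
```python
from h import *
c=lambda p:np.array(p)/5+[230,150]
d=lambda p:np.array(p)/5+[310,160]
ax=np.array([557,162.]);a=1.43;X=np.array([np.cos(a),np.sin(a)]);Y=np.array([-X[1],X[0]])
f=lambda p:np.round(((p-ax)@X,(p-ax)@Y),1)
h=f(back("top",c([(109,203)]),285)[0][:2]);print("handle top",h,-np.arctan2(h[1],h[0]))
h=f(back("scene",d([(373,255)]),275)[0][:2]+[0,-5.5]);print("handle scene",h,-np.arctan2(h[1],h[0]))
for w in back("top",c([(454,234),(442,308)]),55): print("tin front",f(w[:2]))
```

```text
handle top [92.7  2.8] -0.030195781539651016
handle scene [92.2  7.3] -0.07901087915288478
tin front [-150.5  -28.4]
tin front [-148.8   33.9]
```

Run:
```python
from h import *
d=lambda p:np.array(p)/5+[310,160]
ax=np.array([557,162.]);a=1.43;X=np.array([np.cos(a),np.sin(a)]);Y=np.array([-X[1],X[0]])
f=lambda p:np.round(((p-ax)@X,(p-ax)@Y),1)
for w in back("scene",d([(106,272),(57,327),(236,432)]),55): print("rim",f(w[:2]+[0,-5.5]))
for w in back("scene",d([(240,475),]),0): print("bottom rear",f(w[:2]+[0,-5.5]))
t=cv2.imread("pics/tf.png");s=cv2.imread("pics/sf.png")
a=cv2.resize(t[185:215,280:330],None,fx=14,fy=14,interpolation=cv2.INTER_CUBIC);cv2.imwrite("pics/z1.png",a)
a=cv2.resize(s[205:265,315:375],None,fx=10,fy=10,interpolation=cv2.INTER_CUBIC);cv2.imwrite("pics/z2.png",a)
```

```text
rim [-136.9   32.8]
rim [-137.1  -31.4]
rim [ 24.5 -32.3]
bottom rear [ 30.3 -30.4]
```

View pics/z1.png

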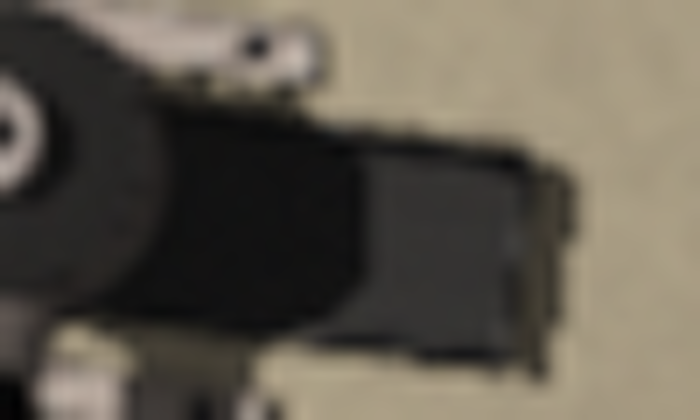

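View pics/z2.png

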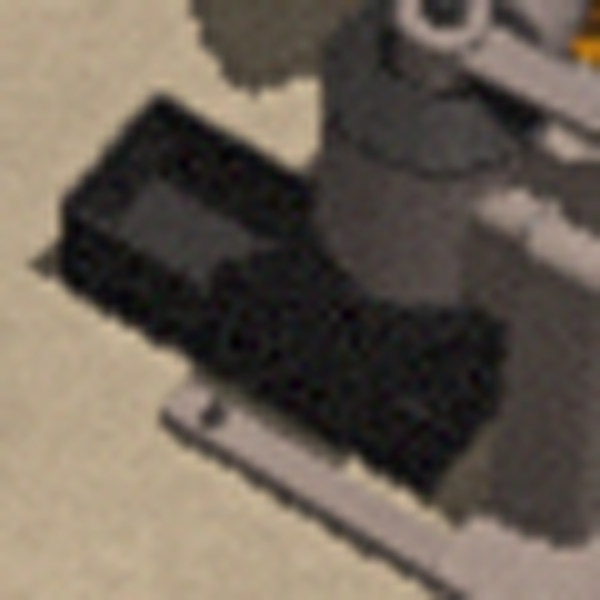

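```bash
python3 -c "
from workcell import *
print(finish_job())"
```

```text
the job is handed in; nothing more can be done
None
```

I put the middle-sized loaf tin (about 168 by 64 mm measured) under the spout and let go of it. I then cranked the mill clockwise twice over the heavy point and parked the handle above the column. The job was handed in at about 28 s, with the arm clear of everything.

**Tin:** The last check has it running from about -137 to +33 mm along the mill's x, and centred between the legs to about 1 mm. The whole spout is over its mouth, with roughly 17 mm to spare at the rear. The scene pictures show no movement of the tin during the cranking. My first reading of its front end from the top camera was -150 mm. I put the difference down to the tin's shadow, as the scene camera and the earlier wrist picture both gave about -137 mm.

**Cranking:** The pace was mostly 0.9 to 1.2 rad/s, about six seconds a turn, with no backward motion seen. Three things were less even:
- **Pause:** the crank nearly stopped for about 0.1 s early in the second turn, because I took pictures mid-motion.
- **Slow restart:** after that pause it ran at about 0.6 to 0.75 rad/s for nearly two seconds.
- **Gripper tilt:** the gripper tilted up to about 10 degrees while holding the handle; the forces I read stayed under about 17 N.

**Handle:** The arm's position put it at 0.00 rad just before release. The cameras read -0.03 and -0.08 rad afterwards, so it is above the column to within a few degrees.

**Other things:** The cakes, jar and bowl look to be where they started.

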